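Put the beads and spools away after sewing

TASK

Clear up after sewing: pick up the green scoop and pour all its wooden beads into the blue bowl that stands under the low wire rack, reaching the lip in under the rack without striking it and leaving the bowl where it is, then set the empty scoop down level on the tablecloth. Stand every wooden spool upright in the white sewing box, lowering each gently until it rests on whatever is inside (do not drop it), and shut the lid at the end. Leave the button jar, the thimble and the green gauge alone.

Things in the scene. Friction and masses are not known exactly. Their poses are not given: they have to be found in the camera images.
- rack: low dark wire rack fixed to the table, 200 deep (x) by 260 wide (y), underside 181 and top 189 above the table; six wires along y at x = -100, -60 .. 100, open below but for four thin legs at x = +-100, y = +-130. A carton and a pot stand on its rear corners (x over 15, |y| over 75), up to 240 high. Origin on the table under its centre; front (to the robot) is -x, z up. Place and yaw vary
- rack_front (a point): middle of the front wire's underside, 181 above the table and 100 in front (-x) of the rack's centre
- bowl: loose blue ceramic bowl, rim 150 across, 55 high, foot 68 across, wall 4, 450 g, under the rack's front half: its centre 45 to 70 behind the front wire and up to 30 to either side. Origin at the centre of its underside, z up
- scoop: loose green plastic scoop, 110 g, holding the beads. Pan 92 wide (y), walls 4 thick, flat floor from x = -46 to 20, then a front sloping up at 25 degrees to the lip at x = 90, z = 36; back wall at x = -46, 62 high; sides 60 high. Straight handle 16 wide (y), 14 high, from x = -46 to -151, axis at z = 55. Origin on the underside below the pan's middle, x towards the lip, z up
- scoop_lip (a point): middle of the scoop's pouring lip, at (90, 0, 36) in the scoop's frame. Beads roll out over it when the scoop is tipped lip down by 40 to 50 degrees; such a tip still fits under the rack with the lip up to 65 behind the front wire, the handle rising in front of that wire
- scoop_grip (a point): point on the handle's axis to grip, at (-80, 0, 55) in the scoop's frame
- sewbox: white opaque plastic sewing box fixed to the table, 160 deep (x) by 280 wide (y), 105 high, walls 5; origin under its centre, front (towards the robot) is its -x side. On its floor lies a flat, level layer of card of unknown depth, its top somewhere 20 to 47 above the table; three spools can stand on it side by side along y. Its place and yaw vary
- lid (a joint): the box lid's angle, rad: 0 shut, growing as it opens upward about its far (+x) edge, up to 1.9; the hinge is stiff (about 0.18 N m of friction), so it stays where it is left. It starts shut or slightly open. The lid is a white plate 160 by 280, 8 thick, 150 g
- lid_handle (a point): grip centre of the red round knob on the lid (head 28 across, 16 high, stem 12): 130 from the hinge line towards the front and 43 above the lid's underside, on the lid's middle; it moves with the lid
- lid_hinge (a point): middle of the lid's hinge line, at the top of the box's far wall, 105.5 above the table; its axes turn with the lid and at angle 0 are those of the box
- bead1: round wooden bead, 26 across, 12 g, coloured; origin at its centre. Starts in the scoop; 3 to 5 of the five are there
- bead2: round wooden bead, 26 across, 12 g, coloured; origin at its centre. Starts in the scoop; 3 to 5 of the five are there
- bead3: round wooden bead, 26 across, 12 g, coloured; origin at its centre. Starts in the scoop; 3 to 5 of the five are there
- bead4: round wooden bead, 26 across, 12 g, coloured; origin at its centre. Starts in the scoop; 3 to 5 of the five are there
- bead5: round wooden bead, 26 across, 12 g, coloured; origin at its centre. Starts in the scoop; 3 to 5 of the five are there
- spool1: wooden thread spool standing on the table, 50 high, two flanges 52 across and 14 thick, wound core 46 across, 60 g; origin at the centre of its underside, z along its axis. 2 or 3 of the four are there
- spool2: wooden thread spool standing on the table, 50 high, two flanges 52 across and 14 thick, wound core 46 across, 60 g; origin at the centre of its underside, z along its axis. 2 or 3 of the four are there
- spool3: wooden thread spool standing on the table, 50 high, two flanges 52 across and 14 thick, wound core 46 across, 60 g; origin at the centre of its underside, z along its axis. 2 or 3 of the four are there
- spool4: wooden thread spool standing on the table, 50 high, two flanges 52 across and 14 thick, wound core 46 across, 60 g; origin at the centre of its underside, z along its axis. 2 or 3 of the four are there
- button_jar: glass button jar with red screw top, 72 across, 100 high; to be left alone; origin under its centre
- thimble: steel thimble, 26 across, 32 high; to be left alone; origin under its centre
- gauge: flat green measuring gauge, 160 by 30 by 5; to be left alone; origin under its centre
Things that resemble listed ones, but are neither listed nor needed, are in the scene too. Leave any pink look-alike of the spool2 alone.

How it is judged (in metres and radians):
On the way:
1. the scoop, tipped lip down, pours with its lip over the bowl and below the rack (angle between scoop's own z axis and vertical above 0.5 rad and horizontal distance between scoop_lip and bowl below 0.075 m and x of scoop_lip in the frame of rack_front above 0 m and height (world z) of scoop_lip below 0.18 m), for 0.2 s.
At the end, for the whole second after the job is handed in: every bead present lies in the bowl (within 70 mm of its axis, below its rim), the bowl within 50 mm of where it stood; every spool present stands upright (within 0.3 rad) and at rest inside the sewing box; the lid is shut (under 0.08 rad); the scoop stands level on the table (within 0.1 rad) (horizontal distance between each of bead1, bead2, bead3, bead4, bead5 and bowl below 0.07 m and z of each of bead1, bead2, bead3, bead4, bead5 in the frame of bowl below 0.06 m and x of spool1 in the frame of sewbox between -0.08 and 0.08 m and y of spool1 in the frame of sewbox between -0.14 and 0.14 m and height (world z) of each of spool1, spool2, spool3, spool4 below 0.07 m and angle between each of spool1, spool2, spool3, spool4's own z axis and vertical below 0.3 rad and linear speed of each of spool1, spool2, spool3, spool4 below 0.05 m/s and x of spool2 in the frame of sewbox between -0.08 and 0.08 m and y of spool2 in the frame of sewbox between -0.14 and 0.14 m and x of spool3 in the frame of sewbox between -0.08 and 0.08 m and y of spool3 in the frame of sewbox between -0.14 and 0.14 m and x of spool4 in the frame of sewbox between -0.08 and 0.08 m and y of spool4 in the frame of sewbox between -0.14 and 0.14 m and value of joint lid below 0.08 rad and angle between scoop's own z axis and vertical below 0.1 rad and height (world z) of scoop below 0.012 m and linear speed of scoop below 0.03 m/s and distance of bowl from where it was at the start of the episode below 0.05 m); the robot touches nothing.
It fails at once if the wire rack is struck or pushed with more than 15 N (contact force between rack and anything else above 15 N).
It fails at once if a bystander (button jar, thimble, gauge) is moved more than 30 mm (distance of any of button_jar, thimble, gauge from where it was at the start of the episode above 0.03 m).
It fails at once if a spool is dropped into the sewing box (falls free there faster than 0.7 m/s) ((x of spool1 in the frame of sewbox between -0.08 and 0.08 m and y of spool1 in the frame of sewbox between -0.14 and 0.14 m and height (world z) of spool1 below 0.125 m and linear speed of spool1 above 0.7 m/s and contact force between the fingers and spool1 below 0.05 N) or (x of spool2 in the frame of sewbox between -0.08 and 0.08 m and y of spool2 in the frame of sewbox between -0.14 and 0.14 m and height (world z) of spool2 below 0.125 m and linear speed of spool2 above 0.7 m/s and contact force between the fingers and spool2 below 0.05 N) or (x of spool3 in the frame of sewbox between -0.08 and 0.08 m and y of spool3 in the frame of sewbox between -0.14 and 0.14 m and height (world z) of spool3 below 0.125 m and linear speed of spool3 above 0.7 m/s and contact force between the fingers and spool3 below 0.05 N) or (x of spool4 in the frame of sewbox between -0.08 and 0.08 m and y of spool4 in the frame of sewbox between -0.14 and 0.14 m and height (world z) of spool4 below 0.125 m and linear speed of spool4 above 0.7 m/s and contact force between the fingers and spool4 below 0.05 N)).
Of bead1, bead2, bead3, bead4, bead5 only 3 to 5 are there at a start; the rules pass over those that are not, and their reading is None.
Of spool1, spool2, spool3, spool4 only 2 to 3 are there at a start; the rules pass over those that are not, and their reading is None.
At some moment in a run one of spool1, spool2, spool3, spool4 may be knocked a few centimetres aside while the robot is not near it.
It also fails if it takes over 210 s, if anything falls off the work surface, if the arm or the gripper's body presses on something with over 40 N, if the wrist force passes 120 N, or if a joint passes its speed limit or range.

ROBOT

A 6-joint arm with a two-finger parallel gripper is mounted at the origin on the work surface. World frame = base frame: x ahead of the robot, y to its left, z up, the work surface at z = 0. Lengths are in mm, angles in degrees, forces in N, time in s.
With the tool pointing down it reaches from about 300 to 850 mm from the base axis. Payload 4.2 kg.
Tool frame: the origin (TCP) lies midway between the tips of the shut fingers; the grasp point (between the pads) lies 19 mm behind it (env.grip_point_offset is the distance from the TCP to the grasp point, in mm); z points along the fingers, x is the direction in which the jaws open and shut, and the axes are right-handed (so a half turn about z gives the same grasp; the last joint's range is limited). The gripper opens to 91 mm and grips with 3 to 60 N. Pads are 32 mm wide; open, the fingers measure 118 mm over their backs; the gripper's body (76 mm by 178 mm) begins 60 mm behind the grasp point.
Start: joints at [-74.656, 18.312, 89.639, -0, 72.044, -1.146], TCP at [163.213, -551.366, 213.976] pointing down, gripper open.
Joint ranges: [-177.97, 177.97], [-48.28, 115.42], [12.27, 149.76], [-77.06, 257.06], [2.81, 150.46], [-146.56, 146.56]. Speed limits (degrees/s): [147.25, 147.25, 180, 180, 180, 180].

INTERFACE

Orientations are given as [roll, pitch, yaw] about the fixed x, y, z axes, in that order (R = Rz(yaw) Ry(pitch) Rx(roll)).
In Python, from workcell import env gives the robot as it stands.
- The arm moves only by the shell command python3 -m pendant 'ROWS' [FORCE]. ROWS is JSON, a list of rows, each an object with "xyz": the shift along the tool's x, y, z in m, a list of three; "roll": the turn about the tool's z in degrees; "jaw": the closure, from 0 (fully open) to 1 (shut). A call has exactly 8 rows; each row is the pose to reach, as a shift and turn from the pose commanded when the call began, along the tool's axes at that moment; what a row does not reach only later rows make up. A row lasts 1/8 s, in which the tool goes at most 62.5 mm and 10.7 degrees, less where a joint would pass 70% of its speed; a pose out of reach is approached as far as the arm can. A call with a gripper value outside its range is refused whole. The fingers move at their own pace and stop on an object; FORCE is the grip in N (left out, the last holds). Time passes only in rows, so rows that repeat a pose let the fingers close, or fill a call up. It gives the time, the measured TCP pose, the force and the opening at its end, in the units of the state.
- env.state(): the state, without advancing time (a new reading comes with each control period).
- env.grab_frame(name): name is "side" or "top" or "wrist"; returns (picture, depth): 420x560x3 uint8, blue, green, red; 420x560 float32, mm along the optical axis (not along the pixel's ray), 0 where there is no reading.
- env.camera_params(name): a dict with "camera_matrix" (3x3 intrinsics, pixels), "cam_to_world" (4x4, takes a point from camera to world coordinates); the wrist camera has in their place "hand_eye" (4x4, takes a point from camera to tool coordinates, whose origin is the TCP and whose axes are the tool frame's). Camera axes: x right, y up, looking along -z (the intrinsics and any distortion apply to the point x, -y, -z); pixel columns grow to the right and rows downward; lengths in mm; the calibration is good to about 2 mm. The wrist camera is an equidistant fisheye: a pixel r from the principal point sees the ray r / f radians off the axis. A picture is of the moment at which its call begins: read the wrist's pose just before it. camera_params takes no time and is no camera call.
- env.job_done(): hands the job in, once; it reports no verdict.
The state is a dict: "time_s": time; "qpos": joint angles; "qvel": joint speeds; "effort": joint torques, N m; "ee_pos": TCP position; "ee_rot": TCP orientation; "force": force on the tool from outside, world axes, zero at the start; "torque": the same for the moment, N m; "gripper_width": finger opening in mm.
Only numpy, scipy, OpenCV 4.12 (cv2) and the standard library are available. Lean on these libraries where they do the work, as an engineer would, in place of code of your own. Each camera call takes 0.05 s, during which the arm holds its last target. There are 200 camera calls.

## Working session

There is one attempt and no reset: what is moved stays moved. The work goes in short steps, Python scripts to look and compute and a shell command to move; the robot and the scene stay as the last step left them, time stands still between calls to the robot, and variables do not carry over. Pictures are saved under pics/ and viewed, about 12 in all and at most 16, crops included, and the job is handed in when it is done.

```bash
mkdir -p pics; ls; cat > h.py <<'E'
import numpy as np,cv2,json
from scipy.spatial.transform import Rotation as Ro
from workcell import env
def R(s): return Ro.from_euler('xyz',s['ee_rot'],degrees=True).as_matrix()
def grab(n,save=None):
    s=env.state(); im,d=env.grab_frame(n); p=env.camera_params(n)
    if n=='wrist':
        T=np.eye(4);T[:3,:3]=R(s);T[:3,3]=s['ee_pos'];C=T@np.array(p['hand_eye'])
    else: C=np.array(p['cam_to_world'])
    v=dict(name=n,im=im,d=d,K=np.array(p['camera_matrix']),C=C,dist=p.get('distortion'))
    if save: cv2.imwrite('pics/%s.png'%save,im)
    return v
def rays(v,px):
    px=np.atleast_2d(np.float64(px));K=v['K'];x=(px-K[:2,2])/[K[0,0],K[1,1]]
    if v['name']=='wrist':
        r=np.linalg.norm(x,axis=1,keepdims=True)+1e-9
        c=np.hstack([x/r*np.sin(r),np.cos(r)])
    else:
        if v['dist'] is not None: x=cv2.undistortPoints(px[:,None],K,np.float64(v['dist']))[:,0]
        c=np.hstack([x,np.ones((len(x),1))])
    c=c*[1,-1,-1]
    return v['C'][:3,3],c@v['C'][:3,:3].T
def plane(v,px,z):
    o,d=rays(v,px); return o+d*((z-o[2])/d[:,2:])
def pts(v,px):
    px=np.atleast_2d(np.int32(px)); o,d=rays(v,px); c=d@v['C'][:3,:3]
    return o+d*(v['d'][px[:,1],px[:,0]]/-c[:,2])[:,None]
E
python3 - <<'E'
from h import *
s=env.state();print(s)
for n in('top','side','wrist'):
    v=grab(n,n+'0');p=env.camera_params(n);print(n,p.keys(),v['K'].tolist(),v['C'].round(2).tolist(),v['dist'], (v['d']>0).mean())
print(env.grip_point_offset)
E
```

```text
pics
{'time_s': 0.0, 'qpos': array([-7.46562414e+01,  1.83527046e+01,  8.97081150e+01,  3.75657381e-04,
        7.20416330e+01, -1.14608393e+00]), 'qvel': array([-1.13310362e-05, -1.17289371e-01,  5.17382378e-02, -3.99020934e-02,
       -9.68290109e-02,  3.70851603e-02]), 'effort': array([-1.23708476e-03, -4.12466705e+01, -2.31975138e+01,  7.26097589e-02,
        4.54097602e-02, -1.43016755e-04]), 'ee_pos': array([ 163.07811149, -550.86126368,  213.09802504]), 'ee_rot': array([-1.79997594e+02,  1.02424973e-01, -7.35102715e+01]), 'force': array([-0.32020696, -0.20683077, -0.21440224]), 'torque': array([-0.01700665, -0.00451893,  0.01366834]), 'gripper_width': 91.5021236299104}
top dict_keys(['camera_matrix', 'cam_to_world']) [[413.63524257730006, 0.0, 277.14891836683944], [0.0, 413.63524257730006, 214.39107972161034], [0.0, 0.0, 1.0]] [[-0.02, 0.98, -0.21, 361.2], [-1.0, -0.02, 0.0, 49.59], [-0.0, 0.21, 0.98, 1105.68], [0.0, 0.0, 0.0, 1.0]] None 0.9958333333333333
side dict_keys(['camera_matrix', 'cam_to_world']) [[421.25955931685365, 0.0, 277.6427014781787], [0.0, 421.25955931685365, 209.02977146195138], [0.0, 0.0, 1.0]] [[0.95, 0.22, -0.24, 308.26], [-0.32, 0.59, -0.74, -707.9], [-0.02, 0.78, 0.62, 760.8], [0.0, 0.0, 0.0, 1.0]] None 0.9958545918367347
wrist dict_keys(['camera_matrix', 'hand_eye']) [[325.19226210127806, 0.0, 275.4464258437593], [0.0, 325.19226210127806, 211.64445219573528], [0.0, 0.0, 1.0]] [[0.28, 0.93, 0.25, 232.74], [-0.96, 0.27, 0.07, -530.79], [-0.0, -0.26, 0.97, 383.52], [0.0, 0.0, 0.0, 1.0]] None 0.9769515306122449
18.8
```

View pics/top0.png

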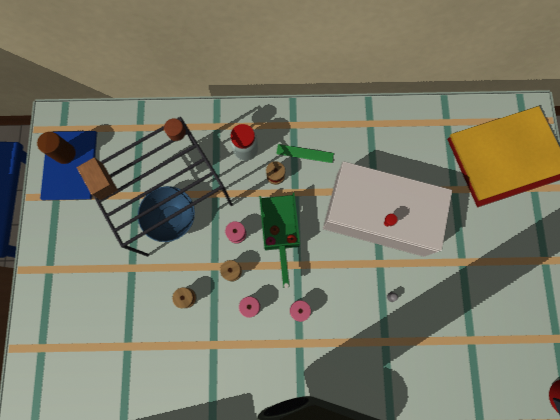

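View pics/side0.png

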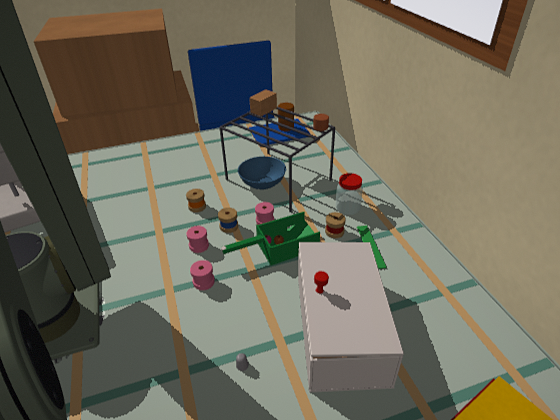

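Top view: wooden spools at (276,172), (231,270) and (183,298). Pink look-alikes are at (235,232), (249,307) and (300,311), so I leave those. The scoop is at (280,222) with its handle towards (286,285), the bowl at (166,213) under the rack, the box at (390,207) with its knob at (390,220), and the thimble at (393,296).

```bash
python3 - <<'E'
from h import *
v=grab('top'); im=v['im']; H=cv2.cvtColor(im,cv2.COLOR_BGR2HSV)
def p(*a): return pts(v,a).round(0).tolist()
for n,c in dict(A=(276,172),B=(231,270),C=(183,298)).items():
    # top face: points with z 40..60 near
    yy,xx=np.mgrid[c[1]-18:c[1]+19,c[0]-18:c[0]+19]; P=pts(v,np.c_[xx.ravel(),yy.ravel()])
    m=(P[:,2]>44)&(P[:,2]<58); Q=P[m]; (cx,cy),r=cv2.minEnclosingCircle(np.float32(Q[:,:2])); print(n,cx,cy,r,np.median(Q[:,2]),m.sum())
# scoop green mask
m=cv2.inRange(H,(45,120,30),(80,255,255)); k,l,st,ce=cv2.connectedComponentsWithStats(m)
for i in range(1,k):
    if st[i,4]>60: print('green',st[i],ce[i])
# grid of heights in all scene
yy,xx=np.mgrid[0:420,0:560]; P=pts(v,np.c_[xx.ravel(),yy.ravel()]).reshape(420,560,3)
np.save('P0.npy',P)
for n,c in dict(lidc=(390,207),knob=(390,219),handle_end=(286,284),handle_st=(283,250),lipL=(263,198),lipR=(297,195),bowl=(166,213)).items(): print(n,P[c[1],c[0]].round(0))
# lid: points z 95..130 in region
reg=np.zeros((420,560),bool);reg[150:265,310:470]=1
mm=reg&(P[...,2]>98)&(P[...,2]<135); Q=P[mm]; print('lid rect',cv2.minAreaRect(np.float32(Q[:,:2])),np.percentile(Q[:,2],[5,50,95]))
# beads
b=P[225:246,262:300].reshape(-1,3)
print(p((270,240),(276,230),(292,239)))
# rack high
reg[:]=0;reg[100:270,70:240]=1
mm=reg&(P[...,2]>178)&(P[...,2]<198);Q=P[mm];print('rack',cv2.minAreaRect(np.float32(Q[:,:2])),mm.sum())
bm=cv2.inRange(H,(95,80,30),(125,255,255));reg[:]=0;reg[180:245,130:200]=1
Q=P[(bm>0)&reg&(P[...,2]<70)];print('bowl',cv2.minEnclosingCircle(np.float32(Q[Q[:,2]>45][:,:2])))
big=cv2.resize(im[115:330,70:330],None,fx=3,fy=2.7,interpolation=cv2.INTER_CUBIC);cv2.imwrite('pics/crop1.png',cv2.convertScaleAbs(big,alpha=1.5))
E
```

```text
A 707.3754272460938 50.391754150390625 25.9560489654541 49.13574583016123 280
B 444.390380859375 170.16238403320312 25.809406280517578 49.26218226202286 326
C 377.6172790527344 289.03466796875 26.32536506652832 49.09204809970572 340
green [277 145  57  18 551] [304.84936479 153.0508167 ]
green [ 260  193   40   92 1812] [280.17439294 224.52649007]
lidc [ 585. -230.  115.]
knob [ 545. -213.  165.]
handle_end [405.  29.  64.]
handle_st [491.  35.  61.]
lipL [635.  85.  34.]
lipR [651.  -8.  -3.]
bowl [605. 350.   6.]
lid rect ((590.6236572265625, -231.3169403076172), (280.42266845703125, 162.1691131591797), 73.09651947021484) [111.46356005 117.84691669 123.48449234]
[[522.0, 68.0, 30.0], [548.0, 52.0, 32.0], [524.0, 10.0, 28.0]]
rack ((645.1373291015625, 336.23626708984375), (209.76461791992188, 268.02301025390625), 30.879959106445312) 2626
bowl ((593.4959106445312, 337.9907531738281), 74.1932601928711)
```

View pics/crop1.png

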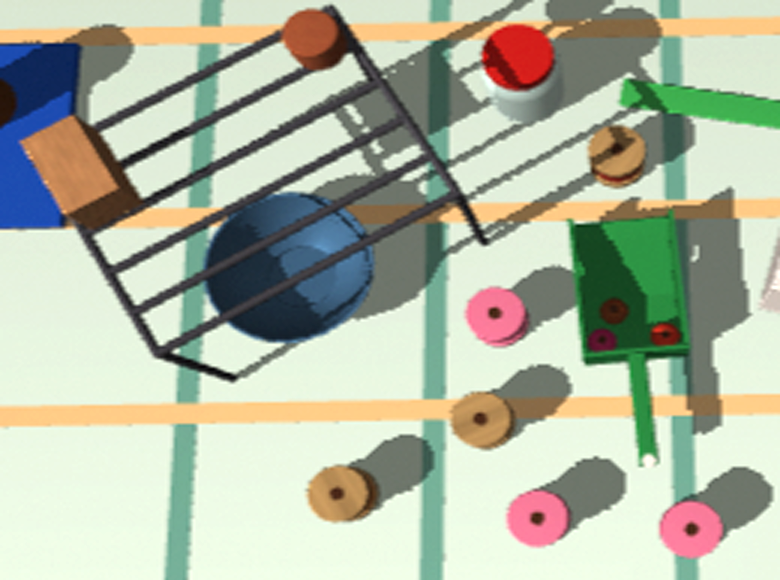

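Only three wooden spools are in the scene (crop: (617,155), (482,420), (337,493)); the pink ones at (497,315), (538,518) and (690,528) are excluded. The scoop holds 3 beads. Next I go above the scoop handle.

```bash
cat > to.py <<'E'
from h import *
import sys
x,y,z,a=map(float,sys.argv[1:5]); s=env.state()
d=R(s).T@(np.array([x,y,z])-s['ee_pos']); r=(s['ee_rot'][2]-a+180)%360-180
print('t',round(s['time_s'],1),'ee',s['ee_pos'].round(1),s['ee_rot'].round(1),'F',s['force'].round(1),'w',round(s['gripper_width'],1)); print('shift m',(d/1000).round(4),'roll',round(r,1))
E
python3 to.py 461 33 200 -86
python3 - <<'E'
from h import *
P=np.load('P0.npy');v=dict()
Q=P[240:295,270:300].reshape(-1,3);Q=Q[(Q[:,2]>52)&(Q[:,2]<70)&(Q[:,0]<500)];c=cv2.fitLine(np.float32(Q[:,:2]),2,0,.01,.01).ravel();print(c,Q[:,0].min(),len(Q),np.degrees(np.arctan(c[1]/c[0])))
E
```

```text
t 0.2 ee [ 163.1 -551.1  213.4] [ 1.80e+02  1.00e-01 -7.35e+01] F [ 0.4 -1.2 -0. ] w 91.4
shift m [-0.4755 -0.4514  0.0139] roll 12.5
[9.9685925e-01 7.9193436e-02 4.4802893e+02 3.2870914e+01] 398.26180888367793 260 4.542206
```

```bash
python3 -m pendant '[{"xyz":[-0.06,-0.056,0],"roll":2,"jaw":0},{"xyz":[-0.11,-0.103,0],"roll":4,"jaw":0},{"xyz":[-0.155,-0.147,0],"roll":6,"jaw":0},{"xyz":[-0.2,-0.19,0],"roll":8,"jaw":0},{"xyz":[-0.245,-0.233,0],"roll":10,"jaw":0},{"xyz":[-0.29,-0.276,0],"roll":12,"jaw":0},{"xyz":[-0.335,-0.318,0],"roll":12,"jaw":0},{"xyz":[-0.38,-0.36,0],"roll":12,"jaw":0}]' 40; python3 to.py 458 33.7 120 -85.5
```

```text
time_s: 1.2
ee_pos: [390.6, -103.9, 214.1]
ee_rot: [-179.9, -0.0, -85.5]
force: [1.4, -1.0, -0.1]
gripper_width: 91.4
t 1.2 ee [ 390.6 -103.9  214.1] [-179.9   -0.   -85.5] F [ 1.4 -1.  -0.1] w 91.4
shift m [-0.132  -0.0778  0.0941] roll -0.0
```

```bash
python3 -m pendant '[{"xyz":[-0.04,-0.025,0.01],"roll":0,"jaw":0},{"xyz":[-0.08,-0.05,0.03],"roll":0,"jaw":0},{"xyz":[-0.11,-0.07,0.05],"roll":0,"jaw":0},{"xyz":[-0.132,-0.078,0.075],"roll":0,"jaw":0},{"xyz":[-0.132,-0.078,0.094],"roll":0,"jaw":0},{"xyz":[-0.132,-0.078,0.094],"roll":0,"jaw":0},{"xyz":[-0.132,-0.078,0.094],"roll":0,"jaw":0},{"xyz":[-0.132,-0.078,0.094],"roll":0,"jaw":0}]'; python3 - <<'E'
from h import *
v=grab('wrist','w1')
H=cv2.cvtColor(v['im'],cv2.COLOR_BGR2HSV);m=cv2.inRange(H,(45,120,20),(85,255,255))
yy,xx=np.nonzero(m);P=pts(v,np.c_[xx,yy]);Q=P[(P[:,2]>52)&(P[:,2]<68)&(P[:,0]<500)&(abs(P[:,1]-33)<20)];print(len(Q))
c=cv2.fitLine(np.float32(Q[:,:2]),2,0,.01,.01).ravel();print(c,Q[:,0].min(),Q[:,0].max(),Q[:,1].min(),Q[:,1].max())
E
python3 to.py 458 33.7 36 -85.5
```

```text
time_s: 2.2
ee_pos: [458.1, 31.6, 120.9]
ee_rot: [-179.9, -0.0, -85.6]
force: [0.2, -0.2, -0.6]
gripper_width: 91.8
2105
[9.9659854e-01 8.2409568e-02 4.6161349e+02 3.6604321e+01] 418.8152502469628 499.96612193408254 26.072998040026402 46.75377907222063
t 2.2 ee [458.   31.6 120.8] [-179.9   -0.   -85.5] F [ 0.1 -0.3 -0.5] w 91.6
shift m [-0.0021  0.      0.0848] roll -0.0
```

View pics/w1.png

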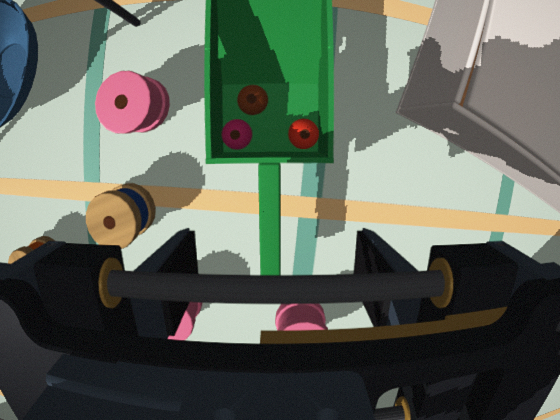

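Wrist view: handle at (270,220) between the fingers, with 3 beads at the pan's back (252,99), (237,134) and (303,133). I descend and grip.

```bash
python3 -m pendant '[{"xyz":[-0.003,0,0.02],"roll":0,"jaw":0},{"xyz":[-0.003,0,0.045],"roll":0,"jaw":0},{"xyz":[-0.003,0,0.07],"roll":0,"jaw":0},{"xyz":[-0.003,0,0.084],"roll":0,"jaw":0},{"xyz":[-0.003,0,0.084],"roll":0,"jaw":0.5},{"xyz":[-0.003,0,0.084],"roll":0,"jaw":1},{"xyz":[-0.003,0,0.084],"roll":0,"jaw":1},{"xyz":[-0.003,0,0.084],"roll":0,"jaw":1}]' 40; python3 to.py 458 33.7 150 -85.5
```

```text
time_s: 3.25
ee_pos: [457.6, 34.9, 36.5]
ee_rot: [-179.9, -0.0, -85.5]
force: [-0.1, -0.1, -0.4]
gripper_width: 54.1
t 3.2 ee [457.6  34.9  36.5] [-179.9   -0.   -85.5] F [-0.1 -0.1 -0.4] w 54.1
shift m [ 0.0013 -0.0004 -0.1135] roll -0.0
```

```bash
python3 -m pendant '[{"xyz":[0,0,0],"roll":0,"jaw":1},{"xyz":[0,0,0],"roll":0,"jaw":1},{"xyz":[0,0,0],"roll":0,"jaw":1},{"xyz":[0,0,0],"roll":0,"jaw":1},{"xyz":[0,0,0],"roll":0,"jaw":1},{"xyz":[0,0,-0.005],"roll":0,"jaw":1},{"xyz":[0,0,-0.01],"roll":0,"jaw":1},{"xyz":[0,0,-0.015],"roll":0,"jaw":1}]' 40; python3 -m pendant '[{"xyz":[0,0,-0.01],"roll":0,"jaw":1},{"xyz":[0,0,-0.02],"roll":0,"jaw":1},{"xyz":[0,0,-0.03],"roll":0,"jaw":1},{"xyz":[0,0,-0.04],"roll":0,"jaw":1},{"xyz":[0,0,-0.05],"roll":0,"jaw":1},{"xyz":[0,0,-0.06],"roll":0,"jaw":1},{"xyz":[0,0,-0.065],"roll":0,"jaw":1},{"xyz":[0,0,-0.065],"roll":0,"jaw":1}]'; cat > tilt.py <<'E'
from h import *
# tilt of scoop from wrist depth: handle top line in tool frame, plus pan edges
s=env.state();v=grab('wrist');H=cv2.cvtColor(v['im'],cv2.COLOR_BGR2HSV);m=cv2.inRange(H,(45,120,15),(85,255,255))
yy,xx=np.nonzero(m);P=(pts(v,np.c_[xx,yy])-s['ee_pos'])@R(s)  # tool frame: -y is towards lip
f=-P[:,1]; up=-P[:,2]; ok=(abs(P[:,0])<7)&(f<70)&(f>-5)&(np.hypot(f,up-19)<46+3)
A=np.polyfit(f[ok],up[ok],1);t=-np.degrees(np.arctan(A[0]))
print('handle pts',ok.sum(),'slope tilt',t.round(1),'F',s['force'].round(2),'T',s['torque'].round(3),'w',round(s['gripper_width'],1))
z=(abs(P[:,0])<55); q=np.c_[f[z],up[z]]; print('fmax pt',q[q[:,0].argmax()].round(0),'lowest',q[q[:,1].argmin()].round(0))
E
python3 tilt.py; python3 - <<'E'
from h import *
v=grab('side','s1')
E
```

```text
time_s: 4.25
ee_pos: [457.2, 34.9, 51.3]
ee_rot: [-180.0, -0.0, -85.5]
force: [0.3, 0.5, -2.0]
gripper_width: 15.8
time_s: 5.25
ee_pos: [457.4, 34.9, 116.3]
ee_rot: [-180.0, -0.0, -85.5]
force: [0.9, -0.2, -1.3]
gripper_width: 15.6
handle pts 2765 slope tilt 0.2 F [ 0.85 -0.24 -1.34] T [-0.009  0.182 -0.003] w 15.6
fmax pt [152. -15.] lowest [ 91. -35.]
```

View pics/s1.png

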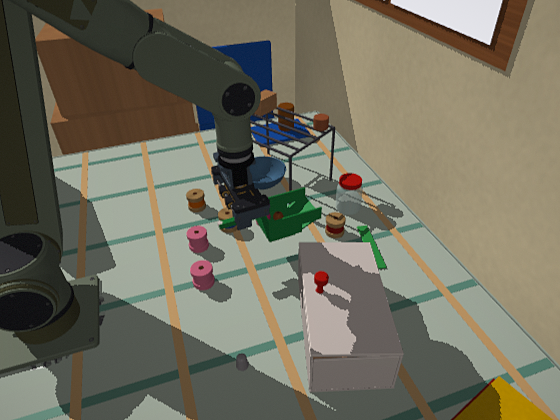

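Held level. I will set it back down, then raise with a light grip so the scoop pivots lip-down on its floor edge in a controlled way to about 22°, which keeps the beads in.

```bash
python3 -m pendant '[{"xyz":[0,0,0.015],"roll":0,"jaw":1},{"xyz":[0,0,0.03],"roll":0,"jaw":1},{"xyz":[0,0,0.045],"roll":0,"jaw":1},{"xyz":[0,0,0.06],"roll":0,"jaw":1},{"xyz":[0,0,0.07],"roll":0,"jaw":1},{"xyz":[0,0,0.076],"roll":0,"jaw":1},{"xyz":[0,0,0.079],"roll":0,"jaw":1},{"xyz":[0,0,0.079],"roll":0,"jaw":1}]' 40;  python3 -m pendant '[{"xyz":[0,0,0],"roll":0,"jaw":1},{"xyz":[0,0,0],"roll":0,"jaw":1},{"xyz":[0,0,-0.002],"roll":0,"jaw":1},{"xyz":[0,0,-0.004],"roll":0,"jaw":1},{"xyz":[0,0,-0.006],"roll":0,"jaw":1},{"xyz":[0,0,-0.008],"roll":0,"jaw":1},{"xyz":[0,0,-0.01],"roll":0,"jaw":1},{"xyz":[0,0,-0.01],"roll":0,"jaw":1}]' 4; python3 tilt.py
```

```text
time_s: 6.35
ee_pos: [457.4, 34.9, 37.0]
ee_rot: [-180.0, -0.0, -85.5]
force: [0.2, 1.0, -1.3]
gripper_width: 15.8
time_s: 7.35
ee_pos: [457.3, 34.9, 47.1]
ee_rot: [-180.0, -0.0, -85.5]
force: [-0.4, 0.1, 0.9]
gripper_width: 15.7
handle pts 2809 slope tilt 5.8 F [-0.41  0.07  0.89] T [0.051 0.025 0.027] w 15.7
fmax pt [156. -28.] lowest [109. -45.]
```

```bash
python3 -m pendant '[{"xyz":[0,0,-0.0015],"roll":0,"jaw":1},{"xyz":[0,0,-0.003],"roll":0,"jaw":1},{"xyz":[0,0,-0.0045],"roll":0,"jaw":1},{"xyz":[0,0,-0.006],"roll":0,"jaw":1},{"xyz":[0,0,-0.0075],"roll":0,"jaw":1},{"xyz":[0,0,-0.009],"roll":0,"jaw":1},{"xyz":[0,0,-0.0105],"roll":0,"jaw":1},{"xyz":[0,0,-0.012],"roll":0,"jaw":1}]' 4; python3 -m pendant '[{"xyz":[0,0,-0.0015],"roll":0,"jaw":1},{"xyz":[0,0,-0.003],"roll":0,"jaw":1},{"xyz":[0,0,-0.0045],"roll":0,"jaw":1},{"xyz":[0,0,-0.006],"roll":0,"jaw":1},{"xyz":[0,0,-0.0075],"roll":0,"jaw":1},{"xyz":[0,0,-0.009],"roll":0,"jaw":1},{"xyz":[0,0,-0.0105],"roll":0,"jaw":1},{"xyz":[0,0,-0.012],"roll":0,"jaw":1}]' 4; python3 tilt.py;  python3 -m pendant '[{"xyz":[0,0,-0.001],"roll":0,"jaw":1},{"xyz":[0,0,-0.002],"roll":0,"jaw":1},{"xyz":[0,0,-0.003],"roll":0,"jaw":1},{"xyz":[0,0,-0.004],"roll":0,"jaw":1},{"xyz":[0,0,-0.004],"roll":0,"jaw":1},{"xyz":[0,0,-0.004],"roll":0,"jaw":1},{"xyz":[0,0,-0.004],"roll":0,"jaw":1},{"xyz":[0,0,-0.004],"roll":0,"jaw":1}]' 4;python3 tilt.py
```

```text
time_s: 8.4
ee_pos: [457.2, 34.9, 59.0]
ee_rot: [-180.0, -0.0, -85.5]
force: [0.3, 0.1, -2.5]
gripper_width: 16.0
time_s: 9.4
ee_pos: [457.2, 34.9, 71.0]
ee_rot: [180.0, -0.0, -85.5]
force: [0.6, 0.2, -0.9]
gripper_width: 15.8
handle pts 2732 slope tilt 17.0 F [ 0.55  0.25 -0.88] T [ 0.026  0.017 -0.01 ] w 15.8
fmax pt [168. -55.] lowest [ 96. -65.]
time_s: 10.45
ee_pos: [457.3, 34.9, 74.9]
ee_rot: [-180.0, -0.0, -85.5]
force: [-0.3, -0.4, -0.5]
gripper_width: 16.4
handle pts 2717 slope tilt 18.9 F [-0.25 -0.42 -0.55] T [0.009 0.02  0.084] w 16.4
fmax pt [168. -59.] lowest [ 92. -69.]
```

```bash
python3 -m pendant '[{"xyz":[0,0,0],"roll":0,"jaw":1},{"xyz":[0,0,0],"roll":0,"jaw":1},{"xyz":[0,0,0],"roll":0,"jaw":1},{"xyz":[0,0,-0.01],"roll":0,"jaw":1},{"xyz":[0,0,-0.02],"roll":0,"jaw":1},{"xyz":[0,0,-0.035],"roll":0,"jaw":1},{"xyz":[0,0,-0.05],"roll":0,"jaw":1},{"xyz":[0,0,-0.065],"roll":0,"jaw":1}]' 40; python3 -m pendant '[{"xyz":[0,0,-0.015],"roll":0,"jaw":1},{"xyz":[0,0,-0.025],"roll":0,"jaw":1},{"xyz":[0,0,-0.04],"roll":0,"jaw":1},{"xyz":[0,0,-0.05],"roll":0,"jaw":1},{"xyz":[0,0,-0.06],"roll":0,"jaw":1},{"xyz":[0,0,-0.065],"roll":0,"jaw":1},{"xyz":[0,0,-0.065],"roll":0,"jaw":1},{"xyz":[0,0,-0.065],"roll":0,"jaw":1}]'; python3 tilt.py; python3 to.py 340 187 205 -59; python3 -c "
from h import *
v=grab('wrist','w2')"
```

```text
time_s: 11.5
ee_pos: [457.3, 34.9, 141.1]
ee_rot: [-180.0, -0.0, -85.5]
force: [0.8, 0.1, -1.9]
gripper_width: 15.7
time_s: 12.5
ee_pos: [457.0, 34.9, 204.5]
ee_rot: [179.9, -0.0, -85.5]
force: [-0.8, -0.9, -1.5]
gripper_width: 15.6
handle pts 2707 slope tilt 19.1 F [-0.82 -0.9  -1.53] T [0.038 0.184 0.036] w 15.6
fmax pt [168. -60.] lowest [-172. -206.]
t 12.6 ee [456.9  34.9 204.5] [179.9  -0.  -85.5] F [-0.9 -0.6 -2.6] w 15.6
shift m [-0.1608  0.1047 -0.0004] roll -26.5
```

View pics/w2.png

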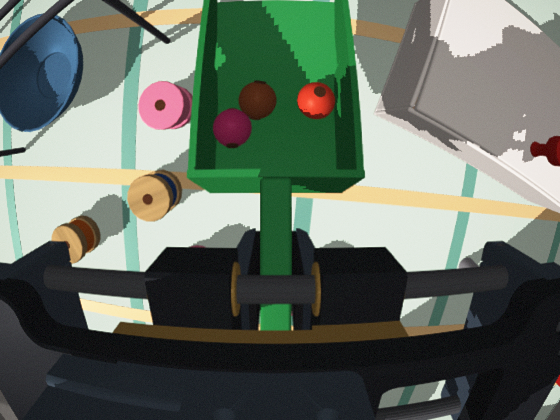

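Scoop is held at 19°, with all three beads still in it at (257,99), (316,100) and (232,127). Now to the standoff in front of the rack.

```bash
python3 -m pendant '[{"xyz":[-0.008,0.005,0],"roll":-2,"jaw":1},{"xyz":[-0.025,0.016,0],"roll":-5,"jaw":1},{"xyz":[-0.05,0.033,0],"roll":-9,"jaw":1},{"xyz":[-0.08,0.052,0],"roll":-14,"jaw":1},{"xyz":[-0.11,0.072,0],"roll":-19,"jaw":1},{"xyz":[-0.14,0.09,0],"roll":-23,"jaw":1},{"xyz":[-0.155,0.1,0],"roll":-26,"jaw":1},{"xyz":[-0.16,0.104,0],"roll":-26.5,"jaw":1}]'; python3 - <<'E'
from h import *
v=grab('wrist','w3');s=env.state()
H=cv2.cvtColor(v['im'],cv2.COLOR_BGR2HSV)
yy,xx=np.mgrid[0:420,0:560];P=pts(v,np.c_[xx.ravel(),yy.ravel()]);h=H.reshape(-1,3)
bl=(h[:,0]>95)&(h[:,0]<125)&(h[:,1]>80)&(P[:,2]>46)&(P[:,2]<62)&(np.hypot(P[:,0]-593,P[:,1]-338)<95)
print('bowl rim',bl.sum(),cv2.minEnclosingCircle(np.float32(P[bl][:,:2])) if bl.sum() else 0)
rk=(P[:,2]>172)&(P[:,2]<197)&(np.hypot(P[:,0]-645,P[:,1]-336)<200)
Q=P[rk];u=np.array([.858,.513]);t=(Q[:,:2]-[559,285])@u
print(rk.sum(),np.histogram(t,np.arange(-20,60,5)))
f=Q[abs(t)<14];c=cv2.fitLine(np.float32(f[:,:2]),2,0,.01,.01).ravel();print(c,np.degrees(np.arctan2(-c[0],c[1])),np.median(f[:,2]))
E
python3 tilt.py
```

```text
time_s: 13.6
ee_pos: [340.0, 187.0, 204.9]
ee_rot: [180.0, 0.0, -58.9]
force: [0.3, -0.7, -1.7]
gripper_width: 15.9
bowl rim 0 0
250 (array([0, 0, 0, 0, 0, 0, 0, 0, 0, 0, 0, 0, 0, 0, 0]), array([-20, -15, -10,  -5,   0,   5,  10,  15,  20,  25,  30,  35,  40,
        45,  50,  55]))
handle pts 2762 slope tilt 19.0 F [-0.24  0.11 -2.23] T [-0.046  0.138 -0.004] w 15.7
fmax pt [168. -61.] lowest [ 91. -69.]Traceback (most recent call last):
  File "<stdin>", line 10, in <module>
cv2.error: OpenCV(4.12.0) /io/opencv/modules/imgproc/src/linefit.cpp:50: error: (-215:Assertion failed) count > 0 in function 'fitLine2D_wods'
```

View pics/w3.png

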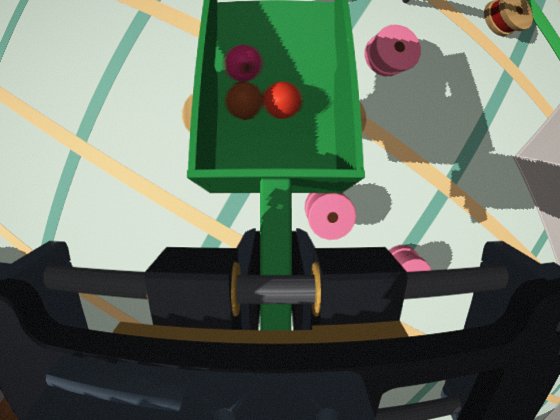

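```bash
python3 - <<'E'
from h import *
v=grab('top')
yy,xx=np.mgrid[100:270,70:240];P=pts(v,np.c_[xx.ravel(),yy.ravel()])
Q=P[(P[:,2]>180)&(P[:,2]<200)]
best=None
for a in np.arange(28,34,.25):
    u=np.array([np.cos(np.radians(a)),np.sin(np.radians(a))]);t=Q[:,:2]@u
    h,_=np.histogram(t,np.arange(400,1000,3)); sc=(h.astype(float)**2).sum()
    if best is None or sc>best[0]: best=(sc,a,h)
sc,a,h=best;print(a,[(400+3*i,int(n)) for i,n in enumerate(h) if n>60])
u=np.array([np.cos(np.radians(a)),np.sin(np.radians(a))]);n=np.array([-u[1],u[0]])
l=Q[:,:2]@n;print('lat',np.percentile(l,[.5,99.5]),'bowl t,l',np.array([593.5,338])@u,np.array([593.5,338])@n, 'z',np.median(Q[:,2]))
E
python3 to.py 418 234 119 -59
```

```text
31.0 [(622, 175), (625, 160), (628, 80), (661, 126), (664, 167), (667, 116), (700, 80), (703, 175), (706, 130), (742, 221), (745, 128), (781, 106), (784, 115), (787, 62), (823, 120), (826, 76)]
lat [-177.63286821   88.97822727] bowl t,l 682.811662286302 -15.952549821803132 z 187.2603498051709
t 13.8 ee [341.  186.2 204.9] [180.  -0. -59.] F [-0.4 -0.8 -0.2] w 15.9
shift m [-0.0014 -0.0907  0.0859] roll 0.0
```

```bash
python3 -m pendant '[{"xyz":[0,0,0.01],"roll":0,"jaw":1},{"xyz":[0,0,0.025],"roll":0,"jaw":1},{"xyz":[0,0,0.04],"roll":0,"jaw":1},{"xyz":[0,0,0.055],"roll":0,"jaw":1},{"xyz":[0,0,0.063],"roll":0,"jaw":1},{"xyz":[0,-0.005,0.063],"roll":0,"jaw":1},{"xyz":[0,-0.012,0.063],"roll":0,"jaw":1},{"xyz":[0,-0.02,0.063],"roll":0,"jaw":1}]'; python3 -m pendant '[{"xyz":[0,-0.012,0],"roll":0,"jaw":1},{"xyz":[0,-0.024,0],"roll":0,"jaw":1},{"xyz":[0,-0.036,0],"roll":0,"jaw":1},{"xyz":[0,-0.048,0],"roll":0,"jaw":1},{"xyz":[0,-0.06,0],"roll":0,"jaw":1},{"xyz":[0,-0.07,0],"roll":0,"jaw":1},{"xyz":[0,-0.077,0],"roll":0,"jaw":1},{"xyz":[0,-0.077,0],"roll":0,"jaw":1}]'; python3 tilt.py; python3 to.py 424.8 236.6 118 -59; python3 - <<'E'
from h import *
v=grab('side');cv2.imwrite('pics/s2.png',cv2.convertScaleAbs(cv2.resize(v['im'][80:280,160:400],None,fx=3,fy=3,interpolation=cv2.INTER_CUBIC),alpha=1.5))
E
```

```text
time_s: 14.75
ee_pos: [359.2, 197.1, 142.4]
ee_rot: [-179.9, -0.0, -59.0]
force: [0.5, 0.7, -1.3]
gripper_width: 16.2
time_s: 15.75
ee_pos: [424.5, 236.4, 141.8]
ee_rot: [180.0, -0.0, -59.0]
force: [-0.1, -0.4, -1.4]
gripper_width: 15.8
handle pts 2763 slope tilt 19.0 F [-0.14 -0.37 -1.37] T [-0.121  0.066  0.033] w 15.8
fmax pt [ 201. -138.] lowest [ 201. -138.]
t 15.8 ee [424.1 236.1 141.8] [180.  -0. -59.] F [-0.1 -0.5 -1.3] w 15.6
shift m [-0.     -0.0009  0.0238] roll -0.0
```

View pics/s2.png

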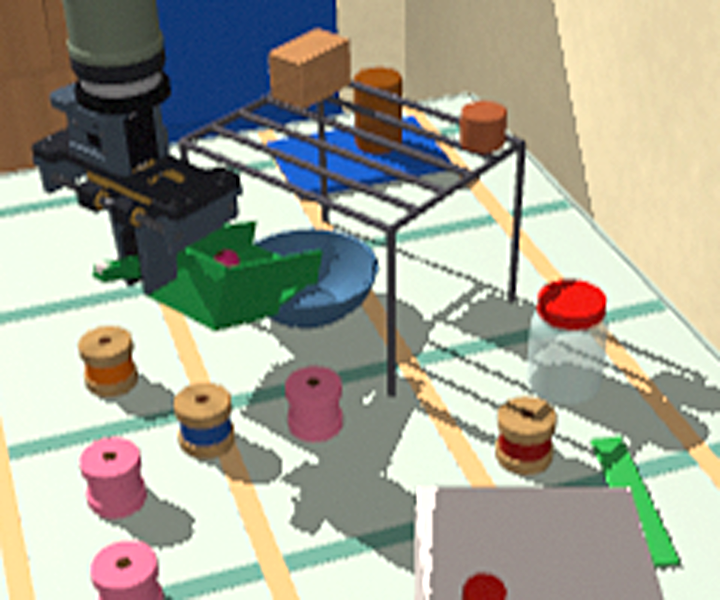

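The lip sits under the rack over the bowl's front half ((300,270) in the crop), with clearance all round. Now I lower nearly to the rim, loosen the grip, and raise while moving forward so the scoop tips on the rim.

```bash
python3 -m pendant '[{"xyz":[0,0,0.004],"roll":0,"jaw":1},{"xyz":[0,0,0.008],"roll":0,"jaw":1},{"xyz":[0,0,0.012],"roll":0,"jaw":1},{"xyz":[0,0,0.015],"roll":0,"jaw":1},{"xyz":[0,0,0.017],"roll":0,"jaw":1},{"xyz":[0,0,0.018],"roll":0,"jaw":1},{"xyz":[0,0,0.018],"roll":0,"jaw":1},{"xyz":[0,0,0.018],"roll":0,"jaw":1}]' 40; python3 tilt.py; python3 -m pendant '[{"xyz":[0,0,0],"roll":0,"jaw":1},{"xyz":[0,0,0],"roll":0,"jaw":1},{"xyz":[0,-0.001,-0.001],"roll":0,"jaw":1},{"xyz":[0,-0.002,-0.002],"roll":0,"jaw":1},{"xyz":[0,-0.003,-0.004],"roll":0,"jaw":1},{"xyz":[0,-0.004,-0.005],"roll":0,"jaw":1},{"xyz":[0,-0.005,-0.006],"roll":0,"jaw":1},{"xyz":[0,-0.006,-0.007],"roll":0,"jaw":1}]' 4;python3 tilt.py
```

```text
time_s: 16.85
ee_pos: [424.3, 236.3, 124.0]
ee_rot: [-180.0, -0.0, -59.0]
force: [0.3, 0.5, -1.0]
gripper_width: 15.6
handle pts 2767 slope tilt 19.0 F [ 0.28  0.51 -0.96] T [-0.037  0.077  0.026] w 15.6
fmax pt [ 194. -121.] lowest [ 194. -121.]
time_s: 17.9
ee_pos: [429.3, 239.3, 130.9]
ee_rot: [180.0, -0.0, -59.0]
force: [0.4, -1.3, 0.4]
gripper_width: 16.3
handle pts 2665 slope tilt 23.0 F [ 0.36 -1.26  0.43] T [-0.152  0.067 -0.029] w 16.3
fmax pt [ 188. -110.] lowest [-118. -132.]
```

```bash
python3 -m pendant '[{"xyz":[0,-0.0015,-0.0015],"roll":0,"jaw":1},{"xyz":[0,-0.003,-0.003],"roll":0,"jaw":1},{"xyz":[0,-0.0045,-0.0045],"roll":0,"jaw":1},{"xyz":[0,-0.006,-0.006],"roll":0,"jaw":1},{"xyz":[0,-0.0075,-0.0075],"roll":0,"jaw":1},{"xyz":[0,-0.009,-0.009],"roll":0,"jaw":1},{"xyz":[0,-0.0105,-0.0105],"roll":0,"jaw":1},{"xyz":[0,-0.012,-0.012],"roll":0,"jaw":1}]' 4;python3 tilt.py; python3 -m pendant '[{"xyz":[0,-0.0015,-0.0015],"roll":0,"jaw":1},{"xyz":[0,-0.003,-0.003],"roll":0,"jaw":1},{"xyz":[0,-0.0045,-0.0045],"roll":0,"jaw":1},{"xyz":[0,-0.006,-0.006],"roll":0,"jaw":1},{"xyz":[0,-0.0075,-0.0075],"roll":0,"jaw":1},{"xyz":[0,-0.009,-0.009],"roll":0,"jaw":1},{"xyz":[0,-0.0105,-0.0105],"roll":0,"jaw":1},{"xyz":[0,-0.012,-0.012],"roll":0,"jaw":1}]' 4;python3 tilt.py
```

```text
time_s: 18.95
ee_pos: [439.7, 245.5, 143.0]
ee_rot: [-180.0, -0.0, -59.0]
force: [-0.2, 0.0, -0.3]
gripper_width: 16.0
handle pts 2585 slope tilt 28.3 F [-0.15  0.04 -0.27] T [-0.02   0.09   0.013] w 16.0
fmax pt [ 178. -125.] lowest [ 168. -135.]
time_s: 20.0
ee_pos: [450.0, 251.7, 155.0]
ee_rot: [180.0, -0.0, -59.0]
force: [0.6, 0.2, -1.3]
gripper_width: 15.6
handle pts 2484 slope tilt 34.0 F [ 0.61  0.23 -1.29] T [-0.031  0.009  0.023] w 15.6
fmax pt [ 173. -136.] lowest [ 153. -146.]
```

```bash
python3 -m pendant '[{"xyz":[0,-0.002,-0.0015],"roll":0,"jaw":1},{"xyz":[0,-0.004,-0.003],"roll":0,"jaw":1},{"xyz":[0,-0.006,-0.0045],"roll":0,"jaw":1},{"xyz":[0,-0.008,-0.006],"roll":0,"jaw":1},{"xyz":[0,-0.01,-0.0075],"roll":0,"jaw":1},{"xyz":[0,-0.012,-0.009],"roll":0,"jaw":1},{"xyz":[0,-0.014,-0.0105],"roll":0,"jaw":1},{"xyz":[0,-0.016,-0.012],"roll":0,"jaw":1}]' 4;python3 tilt.py; python3 -m pendant '[{"xyz":[0,-0.002,-0.0015],"roll":0,"jaw":1},{"xyz":[0,-0.004,-0.003],"roll":0,"jaw":1},{"xyz":[0,-0.006,-0.0045],"roll":0,"jaw":1},{"xyz":[0,-0.008,-0.006],"roll":0,"jaw":1},{"xyz":[0,-0.01,-0.0075],"roll":0,"jaw":1},{"xyz":[0,-0.012,-0.009],"roll":0,"jaw":1},{"xyz":[0,-0.014,-0.0105],"roll":0,"jaw":1},{"xyz":[0,-0.016,-0.012],"roll":0,"jaw":1}]' 4;python3 tilt.py; python3 - <<'E'
from h import *
a=grab('wrist')['im'];b=grab('side')['im'];c=grab('top')['im']
f=lambda i:cv2.convertScaleAbs(cv2.resize(i,(390,300),interpolation=cv2.INTER_CUBIC),alpha=1.5)
cv2.imwrite('pics/m1.png',np.vstack([np.hstack([f(a),f(b[120:240,200:356])]),np.hstack([f(c[160:260,110:240]),f(a[0:210,140:420])])]))
E
```

```text
time_s: 21.05
ee_pos: [463.7, 260.0, 167.0]
ee_rot: [180.0, -0.0, -59.0]
force: [1.1, 0.8, -1.8]
gripper_width: 16.4
handle pts 2427 slope tilt 37.2 F [ 1.1   0.82 -1.75] T [-0.066  0.03   0.026] w 16.4
fmax pt [ 166. -148.] lowest [ 146. -161.]
time_s: 22.1
ee_pos: [477.5, 268.2, 179.0]
ee_rot: [180.0, -0.0, -59.0]
force: [0.6, 0.7, -0.3]
gripper_width: 16.0
handle pts 2390 slope tilt 38.3 F [ 0.63  0.67 -0.33] T [-0.047  0.074 -0.034] w 16.0
fmax pt [ 155. -158.] lowest [ 146. -175.]
```

View pics/m1.png

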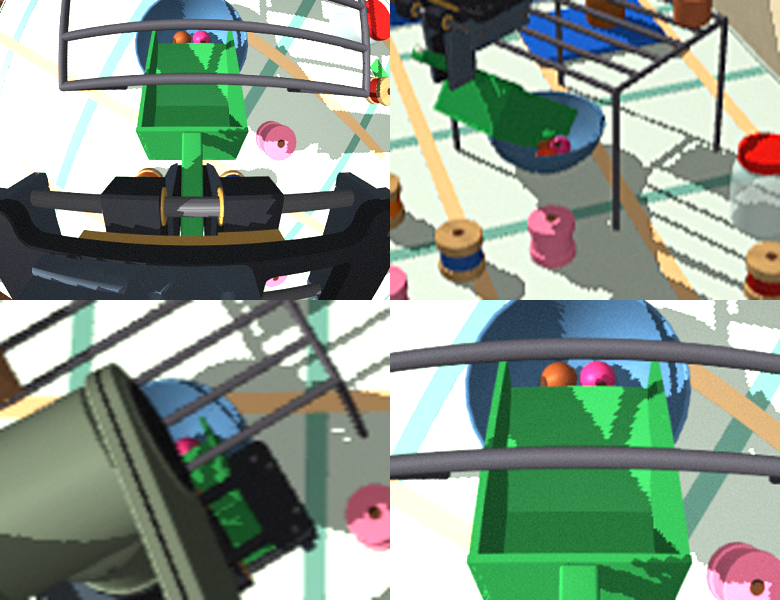

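The scoop is empty: the beads lie in the bowl (orange and pink visible at (560,375) and (597,373), with the third probably behind the lip), at tilt 38°. I regrip firmly and retreat.

```bash
python3 -m pendant '[{"xyz":[0,0,0],"roll":0,"jaw":1},{"xyz":[0,0,0],"roll":0,"jaw":1},{"xyz":[0,0,-0.005],"roll":0,"jaw":1},{"xyz":[0,0.005,-0.008],"roll":0,"jaw":1},{"xyz":[0,0.012,-0.008],"roll":0,"jaw":1},{"xyz":[0,0.022,-0.008],"roll":0,"jaw":1},{"xyz":[0,0.032,-0.008],"roll":0,"jaw":1},{"xyz":[0,0.042,-0.008],"roll":0,"jaw":1}]' 40; python3 -m pendant '[{"xyz":[0,0.015,0],"roll":0,"jaw":1},{"xyz":[0,0.03,0],"roll":0,"jaw":1},{"xyz":[0,0.045,0],"roll":0,"jaw":1},{"xyz":[0,0.06,0],"roll":0,"jaw":1},{"xyz":[0,0.075,0],"roll":0,"jaw":1},{"xyz":[0,0.09,-0.01],"roll":0,"jaw":1},{"xyz":[0,0.105,-0.02],"roll":0,"jaw":1},{"xyz":[0,0.12,-0.03],"roll":0,"jaw":1}]';python3 tilt.py; python3 to.py 430 33 200 -85.5; python3 - <<'E'
from h import *
v=grab('top');im=v['im'];H=cv2.cvtColor(im,cv2.COLOR_BGR2HSV)
cv2.imwrite('pics/m2.png',cv2.convertScaleAbs(cv2.resize(np.vstack([im[140:320,90:330]]),None,fx=3.2,fy=3.2,interpolation=cv2.INTER_CUBIC),alpha=1.5))
E
```

```text
time_s: 23.3
ee_pos: [440.5, 246.0, 186.9]
ee_rot: [180.0, -0.0, -59.0]
force: [-0.4, 0.5, -2.1]
gripper_width: 15.6
time_s: 24.3
ee_pos: [337.9, 184.3, 218.0]
ee_rot: [-179.9, -0.0, -59.0]
force: [-0.5, -0.3, -1.4]
gripper_width: 15.7
handle pts 2398 slope tilt 38.3 F [-0.49 -0.28 -1.44] T [-0.066  0.044 -0.014] w 15.7
fmax pt [147. -94.] lowest [ 132. -113.]
t 24.4 ee [336.7 183.7 219. ] [-179.9   -0.   -59. ] F [-1.6 -0.4 -1. ] w 15.4
shift m [ 0.1772 -0.0024  0.019 ] roll 26.5
```

View pics/m2.png

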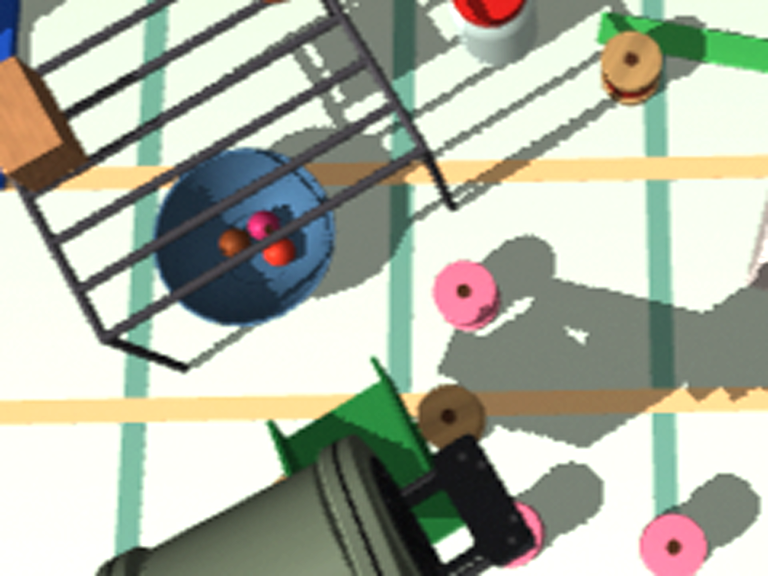

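All three beads lie in the bowl at (235,242), (263,225) and (278,252) in the crop. Now the scoop goes back to its old spot.

```bash
python3 -m pendant '[{"xyz":[0.015,0,0],"roll":2,"jaw":1},{"xyz":[0.04,-0.001,0],"roll":6,"jaw":1},{"xyz":[0.07,-0.002,0],"roll":11,"jaw":1},{"xyz":[0.1,-0.003,0],"roll":16,"jaw":1},{"xyz":[0.13,-0.005,0],"roll":20,"jaw":1},{"xyz":[0.155,-0.007,0],"roll":24,"jaw":1},{"xyz":[0.175,-0.008,0.005],"roll":26.5,"jaw":1},{"xyz":[0.181,-0.008,0.015],"roll":26.5,"jaw":1}]';python3 -m pendant '[{"xyz":[0,0,0.015],"roll":0,"jaw":1},{"xyz":[0,0,0.03],"roll":0,"jaw":1},{"xyz":[0,0,0.045],"roll":0,"jaw":1},{"xyz":[0,0,0.06],"roll":0,"jaw":1},{"xyz":[0,0,0.07],"roll":0,"jaw":1},{"xyz":[0,0,0.075],"roll":0,"jaw":1},{"xyz":[0,0,0.08],"roll":0,"jaw":1},{"xyz":[0,0,0.08],"roll":0,"jaw":1}]'; python3 tilt.py
```

```text
time_s: 25.4
ee_pos: [439.6, 33.1, 201.7]
ee_rot: [-179.9, -0.0, -85.6]
force: [-0.3, 0.6, -1.6]
gripper_width: 15.5
time_s: 26.4
ee_pos: [438.4, 33.7, 121.8]
ee_rot: [180.0, -0.0, -85.5]
force: [-0.7, 0.3, -0.8]
gripper_width: 16.0
handle pts 2412 slope tilt 38.4 F [-0.68  0.3  -0.79] T [ 0.015  0.03  -0.082] w 16.0
fmax pt [147. -93.] lowest [ 146. -122.]
```

```bash
python3 -m pendant '[{"xyz":[0,0,0.002],"roll":0,"jaw":1},{"xyz":[0,0,0.006],"roll":0,"jaw":1},{"xyz":[0,0,0.01],"roll":0,"jaw":1},{"xyz":[0,0,0.015],"roll":0,"jaw":1},{"xyz":[0,0,0.02],"roll":0,"jaw":1},{"xyz":[0,0,0.025],"roll":0,"jaw":1},{"xyz":[0,0,0.03],"roll":0,"jaw":1},{"xyz":[0,0,0.035],"roll":0,"jaw":1}]' 4; python3 tilt.py; python3 -m pendant '[{"xyz":[0,0,0.005],"roll":0,"jaw":1},{"xyz":[0,0,0.01],"roll":0,"jaw":1},{"xyz":[0,0,0.015],"roll":0,"jaw":1},{"xyz":[0,0,0.02],"roll":0,"jaw":1},{"xyz":[0,0,0.025],"roll":0,"jaw":1},{"xyz":[0,0,0.03],"roll":0,"jaw":1},{"xyz":[0,0,0.035],"roll":0,"jaw":1},{"xyz":[0,0,0.038],"roll":0,"jaw":1}]' 4; python3 tilt.py
```

```text
time_s: 27.45
ee_pos: [438.5, 33.7, 86.6]
ee_rot: [180.0, -0.0, -85.5]
force: [-1.9, -0.0, 2.2]
gripper_width: 16.2
handle pts 2657 slope tilt 25.1 F [-1.92 -0.03  2.21] T [ 0.018  0.243 -0.002] w 16.2
fmax pt [177. -86.] lowest [-89. -87.]
time_s: 28.5
ee_pos: [438.4, 33.7, 48.6]
ee_rot: [180.0, -0.0, -85.5]
force: [-0.9, -0.1, 0.2]
gripper_width: 15.5
handle pts 2789 slope tilt 5.9 F [-0.86 -0.14  0.24] T [ 0.032  0.179 -0.001] w 15.5
fmax pt [157. -28.] lowest [ 34. -49.]
```

Continue down 12 mm, then open and rise.

```bash
python3 -m pendant '[{"xyz":[0,0,0.003],"roll":0,"jaw":1},{"xyz":[0,0,0.006],"roll":0,"jaw":1},{"xyz":[0,0,0.009],"roll":0,"jaw":1},{"xyz":[0,0,0.011],"roll":0,"jaw":1},{"xyz":[0,0,0.0125],"roll":0,"jaw":1},{"xyz":[0,0,0.0125],"roll":0,"jaw":1},{"xyz":[0,0,0.0125],"roll":0,"jaw":0.7},{"xyz":[0,0,0.0125],"roll":0,"jaw":0.5}]' 4; python3 tilt.py; python3 -m pendant '[{"xyz":[0,0,0],"roll":0,"jaw":0.4},{"xyz":[0,0,0],"roll":0,"jaw":0.4},{"xyz":[0,0,0],"roll":0,"jaw":0.4},{"xyz":[0,0,0],"roll":0,"jaw":0.4},{"xyz":[0,0,-0.03],"roll":0,"jaw":0.4},{"xyz":[0,0,-0.07],"roll":0,"jaw":0.4},{"xyz":[0,0,-0.12],"roll":0,"jaw":0.4},{"xyz":[0,0,-0.17],"roll":0,"jaw":0.4}]'; python3 - <<'E'
from h import *
v=grab('top');im=v['im'];yy,xx=np.mgrid[0:420,0:560]; P=pts(v,np.c_[xx.ravel(),yy.ravel()]).reshape(420,560,3)
m=np.zeros((420,560),bool);m[150:265,310:470]=1
Q=P[m&(P[...,2]>98)&(P[...,2]<135)];A=np.c_[Q[:,:2],np.ones(len(Q))]
c=np.linalg.lstsq(A,Q[:,2],rcond=None)[0];print('lid plane grad deg',np.degrees(np.arctan(np.hypot(*c[:2]))),'dir',np.degrees(np.arctan2(c[1],c[0])),cv2.minAreaRect(np.float32(Q[:,:2])))
H=cv2.cvtColor(im,cv2.COLOR_BGR2HSV);r=((H[...,0]<8)|(H[...,0]>172))&(H[...,1]>150)&(H[...,2]>60)&m
k=P[r&(P[...,2]>140)];print('knob top',k[:,:2].min(0),k[:,:2].max(0),np.median(k,0),k[:,2].max())
g=cv2.inRange(H,(45,120,15),(85,255,255))>0
q=P[g&(xx>240)&(xx<320)&(yy>180)]
print('scoop z rng',q[:,2].min(),q[:,2].max()); hd=q[(q[:,0]<490)];print('handle z by x',np.polyfit(hd[:,0],hd[:,2],1),len(hd))
print(env.state()['ee_pos'])
E
```

```text
time_s: 29.55
ee_pos: [439.1, 33.7, 36.5]
ee_rot: [-179.9, -0.0, -85.5]
force: [-0.0, -0.5, 0.6]
gripper_width: 33.3
handle pts 2766 slope tilt 0.2 F [-0.03 -0.47  0.6 ] T [-0.035 -0.018  0.088] w 33.3
fmax pt [151. -15.] lowest [ 95. -35.]
time_s: 30.6
ee_pos: [438.2, 33.7, 208.0]
ee_rot: [180.0, -0.0, -85.5]
force: [0.5, -0.5, -0.1]
gripper_width: 54.3
lid plane grad deg 2.5200212202690957 dir 164.72347668794006 ((590.8045654296875, -231.6283416748047), (280.82244873046875, 162.1111602783203), 73.21268463134766)
knob top [ 531.98508512 -228.43538424] [ 557.76151578 -204.30733148] [ 545.12982738 -215.83959265  163.73323793] 167.94748356904677
scoop z rng 2.284338323178872 559.4845217310097
handle z by x [    6.22291667 -2409.57316849] 83
[442.16293627  33.88861049 214.45184859]
```

```bash
python3 to.py 544 -216.5 195 -106.8
```

```text
t 30.6 ee [442.2  33.9 214.5] [-179.3   -0.   -85.5] F [2.4 1.1 4.9] w 54.9
shift m [ 0.2576 -0.0817  0.0206] roll 21.3
```

```bash
python3 -m pendant '[{"xyz":[0.04,-0.013,0],"roll":3,"jaw":0},{"xyz":[0.08,-0.026,0],"roll":7,"jaw":0},{"xyz":[0.12,-0.04,0],"roll":11,"jaw":0},{"xyz":[0.165,-0.055,0],"roll":15,"jaw":0},{"xyz":[0.21,-0.07,0],"roll":18,"jaw":0},{"xyz":[0.24,-0.078,0.01],"roll":21,"jaw":0},{"xyz":[0.258,-0.083,0.015],"roll":21.3,"jaw":0},{"xyz":[0.258,-0.083,0.015],"roll":21.3,"jaw":0}]'; python3 to.py 544 -216.5 136 -106.8; python3 - <<'E'
from h import *
v=grab('wrist','w5');H=cv2.cvtColor(v['im'],cv2.COLOR_BGR2HSV);r=((H[...,0]<8)|(H[...,0]>172))&(H[...,1]>150)&(H[...,2]>60)
yy,xx=np.nonzero(r);P=pts(v,np.c_[xx,yy]);k=P[(P[:,2]>158)&(np.hypot(P[:,0]-544,P[:,1]+217)<40)];print(len(k),k.min(0),k.max(0),cv2.minEnclosingCircle(np.float32(k[:,:2])))
E
```

```text
time_s: 31.65
ee_pos: [541.2, -217.4, 190.6]
ee_rot: [179.9, 0.0, -106.8]
force: [0.1, -0.7, 0.0]
gripper_width: 91.2
t 31.6 ee [ 541.2 -217.4  190.6] [ 179.9    0.  -106.8] F [ 0.1 -0.7  0. ] w 91.2
shift m [-0.0016 -0.0025  0.0546] roll -0.0
1299 [ 535.87077224 -228.01446429  160.07683648] [ 562.31560806 -201.37866426  165.87587204] ((549.1317749023438, -214.7028350830078), 13.542731285095215)
```

```bash
python3 -m pendant '[{"xyz":[-0.003,-0.005,0.015],"roll":0,"jaw":0},{"xyz":[-0.003,-0.005,0.035],"roll":0,"jaw":0},{"xyz":[-0.003,-0.005,0.05],"roll":0,"jaw":0},{"xyz":[-0.003,-0.005,0.054],"roll":0,"jaw":0.4},{"xyz":[-0.003,-0.005,0.054],"roll":0,"jaw":0.8},{"xyz":[-0.003,-0.005,0.054],"roll":0,"jaw":1},{"xyz":[-0.003,-0.005,0.054],"roll":0,"jaw":1},{"xyz":[-0.003,-0.005,0.054],"roll":0,"jaw":1}]' 10; python3 -m pendant '[{"xyz":[0,0,0],"roll":0,"jaw":1},{"xyz":[0,0,0],"roll":0,"jaw":1},{"xyz":[0,0,0],"roll":0,"jaw":1},{"xyz":[0,0,0],"roll":0,"jaw":1},{"xyz":[0,0,-0.003],"roll":0,"jaw":1},{"xyz":[0,-0.001,-0.006],"roll":0,"jaw":1},{"xyz":[0,-0.001,-0.01],"roll":0,"jaw":1},{"xyz":[0,-0.001,-0.01],"roll":0,"jaw":1}]' 10; python3 - <<'E'
from h import *
s=env.state();print(s['ee_pos'],s['force'],s['gripper_width'])
u=np.array([.957,-.289]);h=np.array([667.4,-254.7]);g=s['ee_pos']+[0,0,19]
x=(g[:2]-h)@u;z=g[2]-105.5;a0=np.arctan2(43,130);a=np.arctan2(z,-x)-a0;r=np.hypot(x,z);print('x,z',x,z,'angle',np.degrees(a),'r',r)
for d in range(10,111,10):
    t=np.radians(d)+a0; print(d,'fwd',round(-r*np.cos(t)-x,1),'up',round(r*np.sin(t)-z,1))
E
```

```text
time_s: 32.7
ee_pos: [547.3, -215.7, 137.8]
ee_rot: [-180.0, -0.0, -106.8]
force: [-0.6, 0.8, -0.4]
gripper_width: 44.1
time_s: 33.7
ee_pos: [551.4, -216.3, 147.8]
ee_rot: [-179.6, 0.1, -106.8]
force: [9.0, 2.8, -3.4]
gripper_width: 27.5
[ 551.38877268 -216.27628718  147.84583399] [ 9.04698214  2.81806519 -3.39187784] 27.52179705380675
x,z -122.1271975464504 61.345833986207055 angle 8.368255144897082 r 136.66881037022674
10 fwd 1.8 up 3.5
20 fwd 14.9 up 23.4
30 fwd 31.2 up 40.7
40 fwd 50.3 up 54.9
50 fwd 71.6 up 65.6
60 fwd 94.4 up 72.5
70 fwd 118.1 up 75.3
80 fwd 141.9 up 73.9
90 fwd 165.0 up 68.4
100 fwd 186.9 up 59.0
110 fwd 206.8 up 45.9
```

```bash
python3 -m pendant '[{"xyz":[0,-0.002,-0.0035],"roll":0,"jaw":1},{"xyz":[0,-0.008,-0.0135],"roll":0,"jaw":1},{"xyz":[0,-0.015,-0.0234],"roll":0,"jaw":1},{"xyz":[0,-0.023,-0.032],"roll":0,"jaw":1},{"xyz":[0,-0.031,-0.0407],"roll":0,"jaw":1},{"xyz":[0,-0.0405,-0.048],"roll":0,"jaw":1},{"xyz":[0,-0.0503,-0.0549],"roll":0,"jaw":1},{"xyz":[0,-0.0607,-0.0605],"roll":0,"jaw":1}]' 10; python3 -m pendant '[{"xyz":[0,-0.011,-0.005],"roll":0,"jaw":1},{"xyz":[0,-0.022,-0.009],"roll":0,"jaw":1},{"xyz":[0,-0.034,-0.012],"roll":0,"jaw":1},{"xyz":[0,-0.046,-0.014],"roll":0,"jaw":1},{"xyz":[0,-0.0575,-0.015],"roll":0,"jaw":1},{"xyz":[0,-0.069,-0.0147],"roll":0,"jaw":1},{"xyz":[0,-0.0812,-0.0134],"roll":0,"jaw":1},{"xyz":[0,-0.093,-0.011],"roll":0,"jaw":1}]'; cat > lid.py <<'E'
from h import *
s=env.state();print(s['ee_pos'],s['force'].round(1),s['gripper_width'])
u=np.array([.957,-.289]);h=np.array([667.4,-254.7]);g=s['ee_pos']+[0,0,19]
x=(g[:2]-h)@u;z=g[2]-105.5;a0=np.arctan2(43,130);a=np.arctan2(z,-x)-a0;r=np.hypot(x,z);print('x,z',x,z,'angle',np.degrees(a),'r',r)
for d in range(0,116,5):
    t=np.radians(d)+a0; print(d,round(-r*np.cos(t)-x,1),round(r*np.sin(t)-z,1),end='; ')
E
python3 lid.py
```

```text
time_s: 34.7
ee_pos: [605.6, -232.5, 208.2]
ee_rot: [179.8, 0.1, -106.8]
force: [-0.5, 5.4, -1.1]
gripper_width: 27.5
time_s: 35.7
ee_pos: [696.1, -259.6, 221.2]
ee_rot: [-179.9, 0.1, -106.8]
force: [1.0, 5.0, 4.2]
gripper_width: 27.6
[ 696.05232173 -259.6121486   221.24911965] [1.  5.  4.2] 27.639140510379857
x,z 28.839882840931423 134.7491196525799 angle 83.77793038676127 r 137.80081309420473
0 -159.7 -91.5; 5 -155.4 -80.2; 10 -150.2 -69.4; 15 -144.0 -59.1; 20 -137.0 -49.3; 25 -129.1 -40.2; 30 -120.5 -31.9; 35 -111.2 -24.3; 40 -101.2 -17.5; 45 -90.8 -11.6; 50 -79.8 -6.7; 55 -68.4 -2.8; 60 -56.8 0.2; 65 -44.9 2.1; 70 -32.9 3.0; 75 -20.9 2.8; 80 -8.9 1.6; 85 2.9 -0.6; 90 14.4 -3.9; 95 25.7 -8.2; 100 36.5 -13.4; 105 46.8 -19.6; 110 56.6 -26.6; 115 65.7 -34.5;
```

```bash
python3 -m pendant '[{"xyz":[0,-0.009,0.002],"roll":0,"jaw":1},{"xyz":[0,-0.0185,0.0055],"roll":0,"jaw":1},{"xyz":[0,-0.027,0.009],"roll":0,"jaw":1},{"xyz":[0,-0.0365,0.0134],"roll":0,"jaw":1},{"xyz":[0,-0.0405,0.016],"roll":0,"jaw":1},{"xyz":[0,-0.0405,0.016],"roll":0,"jaw":0.5},{"xyz":[0,-0.0405,0.016],"roll":0,"jaw":0},{"xyz":[0,-0.0405,0.016],"roll":0,"jaw":0}]'; python3 -m pendant '[{"xyz":[0,0,0],"roll":0,"jaw":0},{"xyz":[0,0,0],"roll":0,"jaw":0},{"xyz":[0,0,0],"roll":0,"jaw":0},{"xyz":[0,0,-0.02],"roll":0,"jaw":0},{"xyz":[0,0,-0.05],"roll":0,"jaw":0},{"xyz":[0,0,-0.09],"roll":0,"jaw":0},{"xyz":[0,0,-0.13],"roll":0,"jaw":0},{"xyz":[0,0,-0.13],"roll":0,"jaw":0}]'; python3 - <<'E'
from h import *
v=grab('side');im=v['im'];v2=grab('top')
cv2.imwrite('pics/m3.png',cv2.convertScaleAbs(np.vstack([np.hstack([im[180:420,200:500],v2['im'][120:360,260:560]])]),alpha=1.5))
E
python3 to.py 660 -60 220 -106.8
```

```text
time_s: 36.7
ee_pos: [733.5, -272.8, 203.0]
ee_rot: [180.0, -0.1, -106.8]
force: [-0.2, 0.3, 0.2]
gripper_width: 54.5
time_s: 37.7
ee_pos: [734.9, -272.4, 337.7]
ee_rot: [-179.5, -0.0, -106.8]
force: [0.4, 0.1, 0.3]
gripper_width: 91.2
t 37.8 ee [ 733.9 -272.   332.7] [ 180.    -0.  -106.8] F [-0.7 -0.4 -0.5] w 91.2
shift m [-0.1816  0.1321  0.1127] roll -0.0
```

View pics/m3.png

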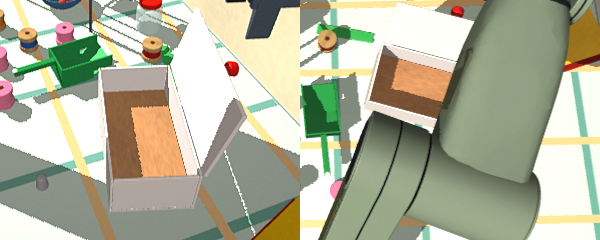

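```bash
python3 to.py 707 50 333 -90; python3 - <<'E'
from h import *
v=grab('top');yy,xx=np.mgrid[165:240,360:460];P=pts(v,np.c_[xx.ravel(),yy.ravel()])
u=np.array([.957,-.289]);n=np.array([.289,.957]);c=np.array([590.8,-231.6])
b=np.c_[(P[:,:2]-c)@u,(P[:,:2]-c)@n]
m=(abs(b[:,0])<60)&(abs(b[:,1])<125)&(P[:,2]<70);print(m.sum(),np.percentile(P[m,2],[5,25,50,75,95]))
v=grab('side');yy,xx=np.mgrid[250:400,290:420];P=pts(v,np.c_[xx.ravel(),yy.ravel()]);b=np.c_[(P[:,:2]-c)@u,(P[:,:2]-c)@n]
m=(abs(b[:,0])<60)&(abs(b[:,1])<125)&(P[:,2]<70);print(m.sum(),np.percentile(P[m,2],[5,25,50,75,95]))
P=np.load('P0.npy');print([P[r,q].round(0).tolist() for q,r in((279,148),(282,153),(300,153),(330,158),(243,132))])
E
```

```text
t 37.8 ee [ 733.9 -272.   332.7] [ 180.    -0.  -106.8] F [-0.7 -0.4 -0.5] w 91.2
shift m [-3.005e-01  1.189e-01 -3.000e-04] roll -16.8
1974 [29.63607111 31.49574443 32.79525946 34.17624965 36.07678672]
4744 [30.54150449 31.71225675 32.53585971 33.36891849 34.595236  ]
[[787.0, 39.0, 2.0], [774.0, 31.0, -2.0], [770.0, -20.0, 6.0], [754.0, -104.0, 3.0], [796.0, 132.0, 99.0]]
```

```bash
python3 -m pendant '[{"xyz":[-0.04,0.016,0],"roll":-2,"jaw":0},{"xyz":[-0.085,0.034,0],"roll":-5,"jaw":0},{"xyz":[-0.13,0.052,0],"roll":-8,"jaw":0},{"xyz":[-0.175,0.07,0],"roll":-11,"jaw":0},{"xyz":[-0.22,0.087,0],"roll":-14,"jaw":0},{"xyz":[-0.265,0.105,0.03],"roll":-16.8,"jaw":0},{"xyz":[-0.3,0.119,0.08],"roll":-16.8,"jaw":0},{"xyz":[-0.3,0.119,0.13],"roll":-16.8,"jaw":0}]'; python3 -m pendant '[{"xyz":[0,0,0.04],"roll":0,"jaw":0},{"xyz":[0,0,0.08],"roll":0,"jaw":0},{"xyz":[0,0,0.08],"roll":0,"jaw":0},{"xyz":[0,0,0.08],"roll":0,"jaw":0},{"xyz":[0,0,0.08],"roll":0,"jaw":0},{"xyz":[0,0,0.08],"roll":0,"jaw":0},{"xyz":[0,0,0.08],"roll":0,"jaw":0},{"xyz":[0,0,0.08],"roll":0,"jaw":0}]'
cat > sp.py <<'E'
from h import *
import sys
x,y=map(float,sys.argv[1:3]);v=grab('wrist');im=v['im']
yy,xx=np.mgrid[0:420,0:560];P=pts(v,np.c_[xx.ravel(),yy.ravel()]);H=cv2.cvtColor(im,cv2.COLOR_BGR2HSV).reshape(-1,3)
m=(P[:,2]>44)&(P[:,2]<56)&(np.hypot(P[:,0]-x,P[:,1]-y)<60)&(H[:,0]>5)&(H[:,0]<30)&(H[:,1]>60)
Q=P[m];print(m.sum(),cv2.minEnclosingCircle(np.float32(Q[:,:2])) if len(Q) else '', np.median(Q[:,2]) if len(Q) else '')
if len(sys.argv)>3: cv2.imwrite('pics/%s.png'%sys.argv[3],im)
E
python3 sp.py 707 50 w6; python3 to.py 707 50 24 -90
```

```text
time_s: 38.9
ee_pos: [705.4, 52.9, 200.3]
ee_rot: [179.9, 0.0, -89.8]
force: [0.2, -0.2, -0.1]
gripper_width: 91.2
time_s: 39.9
ee_pos: [706.9, 49.5, 123.3]
ee_rot: [-180.0, -0.0, -90.0]
force: [-0.0, -0.2, 0.3]
gripper_width: 91.4
2718 ((742.8158569335938, 21.371349334716797), 25.821796417236328) 49.43438894124162
t 40.0 ee [706.8  49.5 123.1] [-180.   -0.  -90.] F [0.4 0.1 0.1] w 91.2
shift m [-0.0005 -0.0001  0.0991] roll -0.0
```

View pics/w6.png

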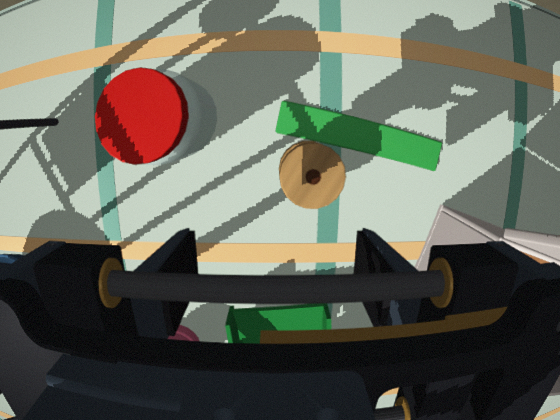

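The left spool has been knocked to (742.8, 21.4) ((312,175) in the wrist view), just beside the gauge. My fingertips stay at z 24, above the 5 mm gauge. I correct and grasp.

```bash
python3 to.py 742.8 21.4 24 -101; python3 -m pendant '[{"xyz":[0.01,-0.012,0],"roll":4,"jaw":0},{"xyz":[0.02,-0.025,0],"roll":8,"jaw":0},{"xyz":[0.028,-0.036,0],"roll":11,"jaw":0},{"xyz":[0.028,-0.036,0.02],"roll":11,"jaw":0},{"xyz":[0.028,-0.036,0.045],"roll":11,"jaw":0},{"xyz":[0.028,-0.036,0.07],"roll":11,"jaw":0},{"xyz":[0.028,-0.036,0.09],"roll":11,"jaw":0},{"xyz":[0.028,-0.036,0.098],"roll":11,"jaw":0}]'; python3 -m pendant '[{"xyz":[0,0,0],"roll":0,"jaw":1},{"xyz":[0,0,0],"roll":0,"jaw":1},{"xyz":[0,0,0],"roll":0,"jaw":1},{"xyz":[0,0,0],"roll":0,"jaw":1},{"xyz":[0,0,0],"roll":0,"jaw":1},{"xyz":[0,0,-0.01],"roll":0,"jaw":1},{"xyz":[0,0,-0.03],"roll":0,"jaw":1},{"xyz":[0,0,-0.06],"roll":0,"jaw":1}]' 20; python3 to.py 609.2 -144.5 170 -106.8
```

```text
t 40.0 ee [706.8  49.5 123.1] [-180.   -0.  -90.] F [0.4 0.1 0.1] w 91.2
shift m [ 0.0281 -0.0359  0.0991] roll 11.0
time_s: 40.95
ee_pos: [742.1, 21.5, 23.3]
ee_rot: [179.9, -0.0, -101.0]
force: [-0.6, -0.6, -0.3]
gripper_width: 91.1
time_s: 41.95
ee_pos: [742.5, 21.5, 86.0]
ee_rot: [180.0, -0.0, -101.0]
force: [0.8, 1.4, -0.1]
gripper_width: 51.4
t 42.0 ee [742.5  21.5  86. ] [ 180.   -0. -101.] F [ 0.8  1.4 -0.1] w 51.4
shift m [ 0.1885  0.0992 -0.0839] roll 5.8
```

```bash
python3 to.py 630 -30 180 -106.8; python3 to.py 606.8 -150.8 180 -106.8
```

```text
t 42.0 ee [742.5  21.5  86. ] [ 180.   -0. -101.] F [ 0.8  1.4 -0.1] w 51.4
shift m [ 0.0721  0.1007 -0.0939] roll 5.8
t 42.0 ee [742.5  21.5  86. ] [ 180.   -0. -101.] F [ 0.8  1.4 -0.1] w 51.4
shift m [ 0.1951  0.1004 -0.0939] roll 5.8
```

```bash
python3 -m pendant '[{"xyz":[0,0,-0.04],"roll":0,"jaw":1},{"xyz":[0.01,0.02,-0.07],"roll":1,"jaw":1},{"xyz":[0.03,0.05,-0.094],"roll":3,"jaw":1},{"xyz":[0.055,0.08,-0.094],"roll":5,"jaw":1},{"xyz":[0.09,0.1,-0.094],"roll":5.8,"jaw":1},{"xyz":[0.135,0.1,-0.094],"roll":5.8,"jaw":1},{"xyz":[0.175,0.1,-0.094],"roll":5.8,"jaw":1},{"xyz":[0.195,0.1,-0.094],"roll":5.8,"jaw":1}]'; python3 to.py 606.8 -150.8 57 -106.8; python3 - <<'E'
from h import *
v=grab('wrist','w7');b=grab('side')['im']
f=lambda i:cv2.convertScaleAbs(cv2.resize(i,(390,292)),alpha=1.5)
cv2.imwrite('pics/m4.png',np.hstack([f(v['im']),f(b[160:400,200:520])]))
E
```

```text
time_s: 42.95
ee_pos: [607.3, -152.5, 180.6]
ee_rot: [-179.9, 0.0, -106.9]
force: [0.4, 1.0, -0.5]
gripper_width: 51.5
t 43.0 ee [ 607.3 -152.5  180.6] [-179.9    0.  -106.9] F [ 0.4  1.  -0.5] w 51.5
shift m [-0.0015  0.0012  0.1236] roll -0.1
```

View pics/m4.png

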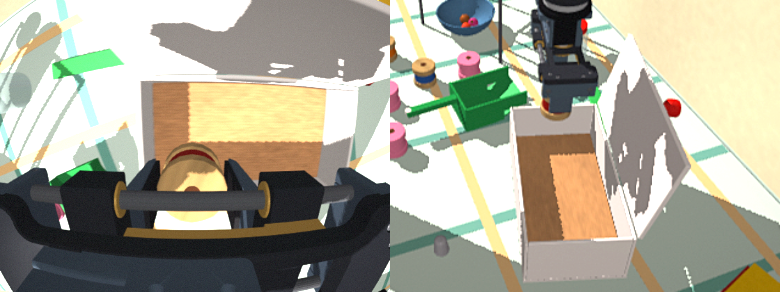

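The spool is held above the box's +y end, clear of walls and lid. Lowering.

```bash
python3 -m pendant '[{"xyz":[0,0.001,0.015],"roll":0,"jaw":1},{"xyz":[0,0.001,0.035],"roll":0,"jaw":1},{"xyz":[0,0.001,0.055],"roll":0,"jaw":1},{"xyz":[0,0.001,0.075],"roll":0,"jaw":1},{"xyz":[0,0.001,0.09],"roll":0,"jaw":1},{"xyz":[0,0.001,0.1],"roll":0,"jaw":1},{"xyz":[0,0.001,0.107],"roll":0,"jaw":1},{"xyz":[0,0.001,0.112],"roll":0,"jaw":1}]'; python3 -m pendant '[{"xyz":[0,0,0.002],"roll":0,"jaw":1},{"xyz":[0,0,0.004],"roll":0,"jaw":1},{"xyz":[0,0,0.006],"roll":0,"jaw":1},{"xyz":[0,0,0.008],"roll":0,"jaw":1},{"xyz":[0,0,0.009],"roll":0,"jaw":1},{"xyz":[0,0,0.01],"roll":0,"jaw":1},{"xyz":[0,0,0.01],"roll":0,"jaw":1},{"xyz":[0,0,0.01],"roll":0,"jaw":1}]'; python3 -m pendant '[{"xyz":[0,0,0.0005],"roll":0,"jaw":1},{"xyz":[0,0,0.001],"roll":0,"jaw":1},{"xyz":[0,0,0.0015],"roll":0,"jaw":1},{"xyz":[0,0,0.002],"roll":0,"jaw":1},{"xyz":[0,0,0.002],"roll":0,"jaw":1},{"xyz":[0,0,0.002],"roll":0,"jaw":1},{"xyz":[0,0,0.002],"roll":0,"jaw":1},{"xyz":[0,0,0.002],"roll":0,"jaw":1}]'
```

```text
time_s: 44.05
ee_pos: [606.7, -150.5, 66.9]
ee_rot: [-180.0, -0.0, -106.8]
force: [0.0, 0.1, -0.7]
gripper_width: 51.5
time_s: 45.05
ee_pos: [606.6, -150.6, 58.7]
ee_rot: [-179.9, -0.0, -106.8]
force: [-3.0, 1.1, 9.4]
gripper_width: 51.4
time_s: 46.05
ee_pos: [606.6, -150.6, 58.6]
ee_rot: [-179.9, -0.0, -106.8]
force: [-6.3, 2.5, 18.4]
gripper_width: 51.2
```

Contact at TCP z≈58.7, so the card is at ≈35. Release and rise.

```bash
python3 -m pendant '[{"xyz":[0,0,-0.003],"roll":0,"jaw":1},{"xyz":[0,0,-0.003],"roll":0,"jaw":0.7},{"xyz":[0,0,-0.003],"roll":0,"jaw":0.3},{"xyz":[0,0,-0.003],"roll":0,"jaw":0.3},{"xyz":[0,0,-0.003],"roll":0,"jaw":0.3},{"xyz":[0,0,-0.003],"roll":0,"jaw":0.3},{"xyz":[0,0,-0.01],"roll":0,"jaw":0.3},{"xyz":[0,0,-0.03],"roll":0,"jaw":0.3}]'; python3 -m pendant '[{"xyz":[0,0,-0.03],"roll":0,"jaw":0.3},{"xyz":[0,0,-0.07],"roll":0,"jaw":0.3},{"xyz":[0,0,-0.12],"roll":0,"jaw":0.3},{"xyz":[0,0,-0.13],"roll":0,"jaw":0},{"xyz":[0,0,-0.13],"roll":0,"jaw":0},{"xyz":[0,0,-0.13],"roll":0,"jaw":0},{"xyz":[0,0,-0.13],"roll":0,"jaw":0},{"xyz":[0,0,-0.13],"roll":0,"jaw":0}]'; python3 - <<'E'
from h import *
# wrist: spool in box?
v=grab('wrist');yy,xx=np.mgrid[0:420,0:560];P=pts(v,np.c_[xx.ravel(),yy.ravel()])
m=(P[:,2]>76)&(P[:,2]<92)&(np.hypot(P[:,0]-606.8,P[:,1]+150.8)<45);print('in box',m.sum(),cv2.minEnclosingCircle(np.float32(P[m][:,:2])),np.percentile(P[m,2],[5,50,95]))
v=grab('top')
for c in((231,270),(183,298)):
    yy,xx=np.mgrid[c[1]-25:c[1]+26,c[0]-25:c[0]+26];P=pts(v,np.c_[xx.ravel(),yy.ravel()]);Q=P[(P[:,2]>44)&(P[:,2]<58)];print(cv2.minEnclosingCircle(np.float32(Q[:,:2])),len(Q))
E
python3 to.py 444 170 130 -59
```

```text
time_s: 47.05
ee_pos: [605.8, -150.3, 84.6]
ee_rot: [179.9, -0.0, -106.8]
force: [0.1, -0.7, 0.2]
gripper_width: 63.7
time_s: 48.05
ee_pos: [606.1, -150.4, 213.9]
ee_rot: [179.9, -0.0, -106.8]
force: [-0.8, 0.5, -0.3]
gripper_width: 91.1
in box 2232 ((607.2407836914062, -150.3375701904297), 25.97058868408203) [81.31477489 82.70295278 83.85830979]
((444.09906005859375, 170.3719482421875), 25.95165252685547) 324
((378.2030029296875, 289.3134765625), 25.759479522705078) 339
t 48.1 ee [ 606.3 -150.5  214.4] [ 179.9   -0.  -106.8] F [0.1 0.3 0.7] w 91.2
shift m [-0.2598  0.248   0.0846] roll -47.8
```

```bash
python3 to.py 444 170.4 130 -90; python3 -m pendant '[{"xyz":[-0.03,0.028,0],"roll":-2,"jaw":0},{"xyz":[-0.06,0.057,0],"roll":-4,"jaw":0},{"xyz":[-0.1,0.095,0],"roll":-7,"jaw":0},{"xyz":[-0.14,0.133,0],"roll":-10,"jaw":0},{"xyz":[-0.18,0.171,0],"roll":-13,"jaw":0},{"xyz":[-0.22,0.21,0.02],"roll":-16.8,"jaw":0},{"xyz":[-0.25,0.239,0.05],"roll":-16.8,"jaw":0},{"xyz":[-0.26,0.248,0.084],"roll":-16.8,"jaw":0}]'; python3 -m pendant '[{"xyz":[0,0,0],"roll":0,"jaw":0},{"xyz":[0,0,0],"roll":0,"jaw":0},{"xyz":[0,0,0],"roll":0,"jaw":0},{"xyz":[0,0,0],"roll":0,"jaw":0},{"xyz":[0,0,0],"roll":0,"jaw":0},{"xyz":[0,0,0],"roll":0,"jaw":0},{"xyz":[0,0,0],"roll":0,"jaw":0},{"xyz":[0,0,0],"roll":0,"jaw":0}]'; python3 sp.py 444 170; python3 to.py 444 170.4 24 -90
```

```text
t 48.1 ee [ 606.3 -150.5  214.4] [ 179.9   -0.  -106.8] F [0.1 0.3 0.7] w 91.2
shift m [-0.2602  0.2481  0.0846] roll -16.8
time_s: 49.15
ee_pos: [443.4, 172.1, 130.7]
ee_rot: [-179.9, 0.0, -89.9]
force: [1.0, 0.1, 0.0]
gripper_width: 91.0
time_s: 50.15
ee_pos: [444.2, 170.1, 130.9]
ee_rot: [180.0, -0.0, -90.0]
force: [0.4, 0.7, -0.5]
gripper_width: 90.8
3064 ((447.2026062011719, 173.12965393066406), 25.845428466796875) 49.43654651354234
t 50.2 ee [444.2 170.1 130.9] [180.  -0. -90.] F [0.2 0.7 0.5] w 91.2
shift m [-0.0003  0.0002  0.1069] roll -0.0
```

```bash
python3 -m pendant '[{"xyz":[-0.001,-0.001,0.02],"roll":0,"jaw":0},{"xyz":[-0.0015,-0.0015,0.045],"roll":0,"jaw":0},{"xyz":[-0.0015,-0.0015,0.07],"roll":0,"jaw":0},{"xyz":[-0.0015,-0.0015,0.095],"roll":0,"jaw":0},{"xyz":[-0.0015,-0.0015,0.107],"roll":0,"jaw":0},{"xyz":[-0.0015,-0.0015,0.107],"roll":0,"jaw":0},{"xyz":[-0.0015,-0.0015,0.107],"roll":0,"jaw":1},{"xyz":[-0.0015,-0.0015,0.107],"roll":0,"jaw":1}]' 20; python3 -m pendant '[{"xyz":[0,0,0],"roll":0,"jaw":1},{"xyz":[0,0,0],"roll":0,"jaw":1},{"xyz":[0,0,0],"roll":0,"jaw":1},{"xyz":[0,0,0],"roll":0,"jaw":1},{"xyz":[0,0,-0.01],"roll":0,"jaw":1},{"xyz":[0,0,-0.04],"roll":0,"jaw":1},{"xyz":[0,0,-0.09],"roll":0,"jaw":1},{"xyz":[0,0,-0.14],"roll":0,"jaw":1}]'; python3 to.py 583.1 -229.3 185 -106.8
```

```text
time_s: 51.2
ee_pos: [446.4, 171.9, 24.8]
ee_rot: [-179.9, 0.0, -90.0]
force: [-0.5, -0.4, 0.4]
gripper_width: 74.3
time_s: 52.2
ee_pos: [445.4, 171.5, 165.6]
ee_rot: [180.0, -0.0, -90.0]
force: [0.4, 0.1, -0.5]
gripper_width: 51.7
t 52.2 ee [445.4 171.5 165.6] [180.  -0. -90.] F [ 0.4  0.1 -0.5] w 51.7
shift m [ 0.4008 -0.1378 -0.0193] roll 16.8
```

```bash
python3 -m pendant '[{"xyz":[0.03,-0.01,-0.02],"roll":2,"jaw":1},{"xyz":[0.085,-0.028,-0.02],"roll":5,"jaw":1},{"xyz":[0.145,-0.049,-0.02],"roll":8,"jaw":1},{"xyz":[0.205,-0.07,-0.02],"roll":11,"jaw":1},{"xyz":[0.265,-0.09,-0.02],"roll":14,"jaw":1},{"xyz":[0.325,-0.111,-0.02],"roll":16.8,"jaw":1},{"xyz":[0.38,-0.13,-0.02],"roll":16.8,"jaw":1},{"xyz":[0.401,-0.138,-0.02],"roll":16.8,"jaw":1}]'; python3 -m pendant '[{"xyz":[0,0,0],"roll":0,"jaw":1},{"xyz":[0,0,0],"roll":0,"jaw":1},{"xyz":[0,0,0.02],"roll":0,"jaw":1},{"xyz":[0,0,0.04],"roll":0,"jaw":1},{"xyz":[0,0,0.06],"roll":0,"jaw":1},{"xyz":[0,0,0.08],"roll":0,"jaw":1},{"xyz":[0,0,0.1],"roll":0,"jaw":1},{"xyz":[0,0,0.11],"roll":0,"jaw":1}]'; python3 to.py 583.1 -229.3 59 -106.8
```

```text
time_s: 53.2
ee_pos: [584.0, -232.7, 183.8]
ee_rot: [-180.0, -0.0, -107.0]
force: [-0.1, 1.0, -0.1]
gripper_width: 51.2
time_s: 54.2
ee_pos: [582.9, -227.4, 73.4]
ee_rot: [179.9, 0.0, -106.7]
force: [-0.6, -0.2, 0.3]
gripper_width: 51.4
t 54.2 ee [ 582.9 -227.4   73.4] [ 179.9    0.  -106.7] F [-0.6 -0.2  0.3] w 51.4
shift m [ 0.0017 -0.0007  0.0144] roll 0.1
```

```bash
python3 -m pendant '[{"xyz":[0,0,0.003],"roll":0,"jaw":1},{"xyz":[0,0,0.006],"roll":0,"jaw":1},{"xyz":[0,0,0.009],"roll":0,"jaw":1},{"xyz":[0,0,0.011],"roll":0,"jaw":1},{"xyz":[0,0,0.0125],"roll":0,"jaw":1},{"xyz":[0,0,0.014],"roll":0,"jaw":1},{"xyz":[0,0,0.015],"roll":0,"jaw":1},{"xyz":[0,0,0.015],"roll":0,"jaw":1}]'
```

```text
time_s: 55.2
ee_pos: [583.6, -229.4, 58.9]
ee_rot: [180.0, -0.0, -106.8]
force: [-0.8, 0.3, -0.2]
gripper_width: 51.8
```

```bash
python3 -m pendant '[{"xyz":[0,0,0.0005],"roll":0,"jaw":1},{"xyz":[0,0,0.001],"roll":0,"jaw":1},{"xyz":[0,0,0.0015],"roll":0,"jaw":1},{"xyz":[0,0,0.002],"roll":0,"jaw":1},{"xyz":[0,0,0.0025],"roll":0,"jaw":1},{"xyz":[0,0,0.0025],"roll":0,"jaw":1},{"xyz":[0,0,0.0025],"roll":0,"jaw":1},{"xyz":[0,0,0.0025],"roll":0,"jaw":1}]'
```

```text
time_s: 56.2
ee_pos: [583.7, -229.4, 57.5]
ee_rot: [-180.0, -0.0, -106.8]
force: [-1.7, 1.0, 5.4]
gripper_width: 51.3
```

```bash
python3 -m pendant '[{"xyz":[0,0,-0.001],"roll":0,"jaw":1},{"xyz":[0,0,-0.001],"roll":0,"jaw":0.7},{"xyz":[0,0,-0.001],"roll":0,"jaw":0.3},{"xyz":[0,0,-0.001],"roll":0,"jaw":0.3},{"xyz":[0,0,-0.001],"roll":0,"jaw":0.3},{"xyz":[0,0,-0.001],"roll":0,"jaw":0.3},{"xyz":[0,0,-0.01],"roll":0,"jaw":0.3},{"xyz":[0,0,-0.03],"roll":0,"jaw":0.3}]'; python3 -m pendant '[{"xyz":[0,0,-0.03],"roll":0,"jaw":0.3},{"xyz":[0,0,-0.07],"roll":0,"jaw":0.3},{"xyz":[0,0,-0.12],"roll":0,"jaw":0.3},{"xyz":[0,0,-0.13],"roll":0,"jaw":0},{"xyz":[0,0,-0.13],"roll":0,"jaw":0},{"xyz":[0,0,-0.13],"roll":0,"jaw":0},{"xyz":[0,0,-0.13],"roll":0,"jaw":0},{"xyz":[0,0,-0.13],"roll":0,"jaw":0}]'; python3 - <<'E'
from h import *
v=grab('wrist');yy,xx=np.mgrid[0:420,0:560];P=pts(v,np.c_[xx.ravel(),yy.ravel()])
for c in((606.8,-150.8),(583.5,-229.4)):
    m=(P[:,2]>76)&(P[:,2]<92)&(np.hypot(P[:,0]-c[0],P[:,1]-c[1])<40);print('in box',m.sum(),cv2.minEnclosingCircle(np.float32(P[m][:,:2])),np.percentile(P[m,2],[5,50,95]))
v=grab('top')
for c in((183,298),):
    yy,xx=np.mgrid[c[1]-30:c[1]+31,c[0]-30:c[0]+31];P=pts(v,np.c_[xx.ravel(),yy.ravel()]);Q=P[(P[:,2]>44)&(P[:,2]<58)];print(cv2.minEnclosingCircle(np.float32(Q[:,:2])),len(Q))
E
python3 to.py 378.5 290 140 -60
```

```text
time_s: 57.2
ee_pos: [583.2, -229.2, 86.4]
ee_rot: [179.9, 0.0, -106.8]
force: [0.9, 0.5, -0.8]
gripper_width: 63.8
time_s: 58.2
ee_pos: [583.3, -229.3, 215.4]
ee_rot: [179.9, 0.0, -106.8]
force: [-0.3, -0.3, 0.5]
gripper_width: 91.2
in box 2052 ((606.9620971679688, -150.62521362304688), 26.0738468170166) [81.3514943  82.80432905 83.9326259 ]
in box 2206 ((585.0491943359375, -229.40768432617188), 25.95408058166504) [81.33801731 82.68221889 83.90093963]
((378.47869873046875, 289.149169921875), 25.982261657714844) 339
t 58.3 ee [ 583.5 -229.4  215.9] [ 179.9    0.  -106.8] F [ 0.2 -0.2  0.2] w 91.6
shift m [-0.4379  0.3464  0.0762] roll -46.8
```

```bash
python3 -m pendant '[{"xyz":[-0.03,0.024,0],"roll":-3,"jaw":0},{"xyz":[-0.07,0.055,0],"roll":-8,"jaw":0},{"xyz":[-0.115,0.09,0],"roll":-13,"jaw":0},{"xyz":[-0.16,0.126,0],"roll":-18,"jaw":0},{"xyz":[-0.205,0.161,0],"roll":-24,"jaw":0},{"xyz":[-0.25,0.197,0],"roll":-30,"jaw":0},{"xyz":[-0.295,0.232,0],"roll":-36,"jaw":0},{"xyz":[-0.34,0.268,0],"roll":-42,"jaw":0}]'; python3 to.py 379 290 140 -60
```

```text
time_s: 59.3
ee_pos: [424.7, 175.2, 216.6]
ee_rot: [-179.9, -0.0, -64.6]
force: [0.8, 0.2, -0.6]
gripper_width: 91.0
t 59.3 ee [424.7 175.2 216.6] [-179.9   -0.   -64.6] F [ 0.8  0.2 -0.6] w 91.0
shift m [-0.1234 -0.0078  0.0766] roll -4.6
```

```bash
python3 -m pendant '[{"xyz":[-0.03,-0.002,0],"roll":-2,"jaw":0},{"xyz":[-0.065,-0.004,0.02],"roll":-4,"jaw":0},{"xyz":[-0.1,-0.006,0.04],"roll":-4.6,"jaw":0},{"xyz":[-0.118,-0.008,0.06],"roll":-4.6,"jaw":0},{"xyz":[-0.12,-0.008,0.075],"roll":-4.6,"jaw":0},{"xyz":[-0.12,-0.008,0.077],"roll":-4.6,"jaw":0},{"xyz":[-0.12,-0.008,0.077],"roll":-4.6,"jaw":0},{"xyz":[-0.12,-0.008,0.077],"roll":-4.6,"jaw":0}]'; python3 sp.py 378.5 289;python3 to.py 379 290 24 -60
```

```text
time_s: 60.3
ee_pos: [382.4, 285.3, 140.2]
ee_rot: [-179.9, -0.0, -60.3]
force: [-0.7, 0.0, -0.3]
gripper_width: 91.3
2870 ((380.3767395019531, 292.8144836425781), 25.81346893310547) 49.43724394972742
t 60.4 ee [382.3 285.3 140.1] [-179.9   -0.   -60.3] F [-0.7 -0.5  0.2] w 91.3
shift m [-0.0057  0.0007  0.1161] roll -0.3
```

```bash
python3 -m pendant '[{"xyz":[-0.004,0,0.015],"roll":0,"jaw":0},{"xyz":[-0.0065,0,0.04],"roll":0,"jaw":0},{"xyz":[-0.0065,0,0.07],"roll":0,"jaw":0},{"xyz":[-0.0065,0,0.1],"roll":0,"jaw":0},{"xyz":[-0.0065,0,0.116],"roll":0,"jaw":0},{"xyz":[-0.0065,0,0.116],"roll":0,"jaw":0},{"xyz":[-0.0065,0,0.116],"roll":0,"jaw":1},{"xyz":[-0.0065,0,0.116],"roll":0,"jaw":1}]' 20; python3 -m pendant '[{"xyz":[0,0,0],"roll":0,"jaw":1},{"xyz":[0,0,0],"roll":0,"jaw":1},{"xyz":[0,0,0],"roll":0,"jaw":1},{"xyz":[0,0,0],"roll":0,"jaw":1},{"xyz":[0,0,-0.01],"roll":0,"jaw":1},{"xyz":[0,0,-0.04],"roll":0,"jaw":1},{"xyz":[0,0,-0.09],"roll":0,"jaw":1},{"xyz":[0,0,-0.15],"roll":0,"jaw":1}]'; python3 to.py 559.4 -307.8 190 -106.8
```

```text
time_s: 61.35
ee_pos: [378.9, 291.6, 24.1]
ee_rot: [-179.9, 0.0, -60.2]
force: [0.4, -0.3, 0.6]
gripper_width: 74.0
time_s: 62.35
ee_pos: [377.6, 290.6, 174.5]
ee_rot: [179.9, -0.0, -60.2]
force: [0.9, -0.1, -0.6]
gripper_width: 51.0
t 62.4 ee [377.6 290.6 174.5] [179.9  -0.  -60.2] F [ 0.9 -0.1 -0.6] w 51.0
shift m [ 0.6097  0.1396 -0.0149] roll 46.6
```

```bash
python3 -m pendant '[{"xyz":[0.03,0.007,-0.025],"roll":3,"jaw":1},{"xyz":[0.075,0.017,-0.025],"roll":8,"jaw":1},{"xyz":[0.125,0.029,-0.025],"roll":14,"jaw":1},{"xyz":[0.175,0.04,-0.025],"roll":20,"jaw":1},{"xyz":[0.225,0.052,-0.025],"roll":26,"jaw":1},{"xyz":[0.275,0.063,-0.025],"roll":32,"jaw":1},{"xyz":[0.325,0.074,-0.025],"roll":38,"jaw":1},{"xyz":[0.37,0.085,-0.025],"roll":43,"jaw":1}]'; python3 to.py 559.4 -307.8 195 -106.8
```

```text
time_s: 63.35
ee_pos: [488.6, -73.9, 198.8]
ee_rot: [-180.0, 0.0, -103.4]
force: [0.8, 0.2, -1.7]
gripper_width: 51.7
t 63.4 ee [488.6 -73.9 198.8] [-180.     0.  -103.4] F [ 0.8  0.2 -1.7] w 51.7
shift m [ 0.2111 -0.1231  0.0039] roll 3.4
```

```bash
python3 -m pendant '[{"xyz":[0.04,-0.023,0],"roll":1,"jaw":1},{"xyz":[0.08,-0.047,0],"roll":2,"jaw":1},{"xyz":[0.12,-0.07,0],"roll":3.4,"jaw":1},{"xyz":[0.16,-0.093,0],"roll":3.4,"jaw":1},{"xyz":[0.19,-0.111,0],"roll":3.4,"jaw":1},{"xyz":[0.205,-0.121,0],"roll":3.4,"jaw":1},{"xyz":[0.207,-0.123,0],"roll":3.4,"jaw":1},{"xyz":[0.207,-0.123,0],"roll":3.4,"jaw":1}]'; python3 -m pendant '[{"xyz":[0,0,0],"roll":0,"jaw":1},{"xyz":[0,0,0],"roll":0,"jaw":1},{"xyz":[0,0,0],"roll":0,"jaw":1},{"xyz":[0,0,0],"roll":0,"jaw":1},{"xyz":[0,0,0],"roll":0,"jaw":1},{"xyz":[0,0,0.01],"roll":0,"jaw":1},{"xyz":[0,0,0.03],"roll":0,"jaw":1},{"xyz":[0,0,0.05],"roll":0,"jaw":1}]'; python3 to.py 559.4 -307.8 58 -106.8
```

```text
time_s: 64.35
ee_pos: [560.6, -300.6, 198.5]
ee_rot: [180.0, 0.0, -106.6]
force: [-1.2, 0.6, -1.1]
gripper_width: 51.2
time_s: 65.35
ee_pos: [560.6, -301.7, 147.3]
ee_rot: [180.0, 0.0, -106.6]
force: [-0.9, 0.1, -0.6]
gripper_width: 51.7
t 65.3 ee [ 560.6 -301.7  147.3] [ 180.     0.  -106.6] F [-0.9  0.1 -0.6] w 51.7
shift m [ 0.0062 -0.0006  0.0893] roll 0.2
```

```bash
python3 -m pendant '[{"xyz":[0.0055,-0.0005,0],"roll":0,"jaw":1},{"xyz":[0.0055,-0.0005,0.01],"roll":0,"jaw":1},{"xyz":[0.0055,-0.0005,0.025],"roll":0,"jaw":1},{"xyz":[0.0055,-0.0005,0.04],"roll":0,"jaw":1},{"xyz":[0.0055,-0.0005,0.055],"roll":0,"jaw":1},{"xyz":[0.0055,-0.0005,0.07],"roll":0,"jaw":1},{"xyz":[0.0055,-0.0005,0.08],"roll":0,"jaw":1},{"xyz":[0.0055,-0.0005,0.083],"roll":0,"jaw":1}]'; python3 -m pendant '[{"xyz":[0,0,0.001],"roll":0,"jaw":1},{"xyz":[0,0,0.002],"roll":0,"jaw":1},{"xyz":[0,0,0.003],"roll":0,"jaw":1},{"xyz":[0,0,0.004],"roll":0,"jaw":1},{"xyz":[0,0,0.005],"roll":0,"jaw":1},{"xyz":[0,0,0.006],"roll":0,"jaw":1},{"xyz":[0,0,0.007],"roll":0,"jaw":1},{"xyz":[0,0,0.007],"roll":0,"jaw":1}]'
```

```text
time_s: 66.35
ee_pos: [559.5, -307.0, 64.5]
ee_rot: [179.9, 0.0, -106.6]
force: [-0.4, 0.7, -0.9]
gripper_width: 51.2
time_s: 67.35
ee_pos: [559.7, -307.2, 58.3]
ee_rot: [180.0, -0.0, -106.6]
force: [0.1, 0.6, -1.1]
gripper_width: 51.5
```

```bash
python3 -m pendant '[{"xyz":[0,0,0.0005],"roll":0,"jaw":1},{"xyz":[0,0,0.001],"roll":0,"jaw":1},{"xyz":[0,0,0.0015],"roll":0,"jaw":1},{"xyz":[0,0,0.002],"roll":0,"jaw":1},{"xyz":[0,0,0.0025],"roll":0,"jaw":1},{"xyz":[0,0,0.0025],"roll":0,"jaw":1},{"xyz":[0,0,0.0025],"roll":0,"jaw":1},{"xyz":[0,0,0.0025],"roll":0,"jaw":1}]'
```

```text
time_s: 68.35
ee_pos: [559.8, -307.2, 57.0]
ee_rot: [-180.0, -0.0, -106.6]
force: [-2.1, 0.1, 6.2]
gripper_width: 51.6
```

```bash
python3 -m pendant '[{"xyz":[0,0,-0.001],"roll":0,"jaw":1},{"xyz":[0,0,-0.001],"roll":0,"jaw":0.7},{"xyz":[0,0,-0.001],"roll":0,"jaw":0.3},{"xyz":[0,0,-0.001],"roll":0,"jaw":0.3},{"xyz":[0,0,-0.001],"roll":0,"jaw":0.3},{"xyz":[0,0,-0.001],"roll":0,"jaw":0.3},{"xyz":[0,0,-0.01],"roll":0,"jaw":0.3},{"xyz":[0,0,-0.03],"roll":0,"jaw":0.3}]'; python3 -m pendant '[{"xyz":[0,0,-0.03],"roll":0,"jaw":0.3},{"xyz":[0,0,-0.07],"roll":0,"jaw":0.3},{"xyz":[0,0,-0.12],"roll":0,"jaw":0.3},{"xyz":[0,0,-0.17],"roll":0,"jaw":0},{"xyz":[0,0,-0.21],"roll":0,"jaw":0},{"xyz":[0,0,-0.25],"roll":0,"jaw":0},{"xyz":[0,0,-0.255],"roll":0,"jaw":0},{"xyz":[0,0,-0.255],"roll":0,"jaw":0}]'; python3 - <<'E'
from h import *
v=grab('wrist');yy,xx=np.mgrid[0:420,0:560];P=pts(v,np.c_[xx.ravel(),yy.ravel()])
for c in((606.8,-150.8),(583.5,-229.4),(559.6,-307)):
    m=(P[:,2]>74)&(P[:,2]<95)&(np.hypot(P[:,0]-c[0],P[:,1]-c[1])<36);print('in box',m.sum(),cv2.minEnclosingCircle(np.float32(P[m][:,:2])) if m.sum() else '',np.percentile(P[m,2],[5,50,95]))
v=grab('side');H=cv2.cvtColor(v['im'],cv2.COLOR_BGR2HSV);r=((H[...,0]<8)|(H[...,0]>172))&(H[...,1]>150)&(H[...,2]>60)
yy,xx=np.nonzero(r);P=pts(v,np.c_[xx,yy]);k=P[(np.hypot(P[:,0]-733,P[:,1]+272)<50)&(P[:,2]>150)];print('knob',len(k),k.min(0),k.max(0))
E
python3 to.py 734 -272.5 338 -106.8
```

```text
time_s: 69.35
ee_pos: [559.3, -306.9, 85.9]
ee_rot: [179.9, 0.0, -106.6]
force: [0.1, 0.2, 0.5]
gripper_width: 63.9
time_s: 70.35
ee_pos: [559.5, -307.0, 340.8]
ee_rot: [180.0, -0.0, -106.6]
force: [0.1, 0.1, 0.1]
gripper_width: 90.9
in box 1014 ((607.0806274414062, -150.3199462890625), 26.471336364746094) [80.45600647 82.87409854 84.22340835]
in box 1095 ((585.3171997070312, -229.0481414794922), 25.963937759399414) [81.19564463 82.80727304 84.22354092]
in box 1146 ((562.1981201171875, -307.32073974609375), 26.015106201171875) [80.98865872 82.70431627 84.04773514]
knob 156 [ 723.27792655 -286.06786938  219.03612433] [ 746.07657939 -262.77625878  238.73254371]
t 70.5 ee [ 559.2 -306.8  339.3] [ 179.8    0.  -106.6] F [-0.1 -0.4  0.7] w 91.0
shift m [-0.0829 -0.1577  0.0008] roll 0.2
```

All three spools are upright in the box (tops level at ~82.7). Back to the knob to shut the lid.

```bash
python3 -m pendant '[{"xyz":[-0.02,-0.035,0],"roll":0,"jaw":0},{"xyz":[-0.04,-0.075,0],"roll":0,"jaw":0},{"xyz":[-0.06,-0.115,0],"roll":0,"jaw":0},{"xyz":[-0.078,-0.148,0],"roll":0,"jaw":0},{"xyz":[-0.083,-0.158,0],"roll":0,"jaw":0},{"xyz":[-0.083,-0.158,0],"roll":0,"jaw":0},{"xyz":[-0.083,-0.158,0],"roll":0,"jaw":0},{"xyz":[-0.083,-0.158,0],"roll":0,"jaw":0}]'; python3 to.py 734 -272.8 204 -106.8; python3 -c "
from h import *
v=grab('wrist');cv2.imwrite('pics/w9.png',v['im'])
H=cv2.cvtColor(v['im'],cv2.COLOR_BGR2HSV);r=((H[...,0]<8)|(H[...,0]>172))&(H[...,1]>150)&(H[...,2]>60)
yy,xx=np.nonzero(r);P=pts(v,np.c_[xx,yy]);k=P[(np.hypot(P[:,0]-733,P[:,1]+272)<50)&(P[:,2]>150)];print('knob',len(k),k.min(0),k.max(0))"
```

```text
time_s: 71.45
ee_pos: [734.1, -273.2, 341.5]
ee_rot: [-180.0, -0.0, -106.7]
force: [-1.0, -1.2, 0.2]
gripper_width: 91.1
t 71.5 ee [ 734.1 -273.2  341.5] [-180.    -0.  -106.7] F [-1.  -1.2  0.2] w 91.1
shift m [-0.0003  0.0002  0.1375] roll 0.1
knob 938 [ 703.90858189 -285.46852902  222.94866696] [ 748.55090564 -254.95539386  238.47595251]
```

```bash
python3 -m pendant '[{"xyz":[0,0,0.03],"roll":0,"jaw":0},{"xyz":[0,0,0.07],"roll":0,"jaw":0},{"xyz":[0,0,0.11],"roll":0,"jaw":0},{"xyz":[0,0,0.13],"roll":0,"jaw":0},{"xyz":[0,0,0.1375],"roll":0,"jaw":0},{"xyz":[0,0,0.1375],"roll":0,"jaw":0.5},{"xyz":[0,0,0.1375],"roll":0,"jaw":1},{"xyz":[0,0,0.1375],"roll":0,"jaw":1}]' 10;  python3 -m pendant '[{"xyz":[0,0,0],"roll":0,"jaw":1},{"xyz":[0,0,0],"roll":0,"jaw":1},{"xyz":[0,0,0],"roll":0,"jaw":1},{"xyz":[0,0,0],"roll":0,"jaw":1},{"xyz":[0,0,0],"roll":0,"jaw":1},{"xyz":[0,0,0],"roll":0,"jaw":1},{"xyz":[0,0,0],"roll":0,"jaw":1},{"xyz":[0,0,0],"roll":0,"jaw":1}]'; python3 lid.py
```

```text
time_s: 72.5
ee_pos: [735.3, -273.0, 204.8]
ee_rot: [-179.9, -0.0, -106.6]
force: [0.7, -0.2, -0.9]
gripper_width: 63.9
time_s: 73.5
ee_pos: [735.4, -271.3, 203.4]
ee_rot: [180.0, 0.1, -106.6]
force: [1.3, 4.9, 0.0]
gripper_width: 27.4
[ 735.36953662 -271.34764879  203.39858611] [1.3 4.9 0. ] 27.377823698815735
x,z 69.85801704431883 116.89858610956512 angle 102.55970427193868 r 136.1815772407551
0 -199.2 -74.1; 5 -194.9 -63.0; 10 -189.8 -52.3; 15 -183.7 -42.1; 20 -176.7 -32.5; 25 -169.0 -23.5; 30 -160.4 -15.2; 35 -151.2 -7.7; 40 -141.4 -1.0; 45 -131.0 4.8; 50 -120.2 9.6; 55 -109.0 13.5; 60 -97.5 16.5; 65 -85.7 18.4; 70 -73.9 19.2; 75 -62.0 19.1; 80 -50.2 17.9; 85 -38.5 15.6; 90 -27.1 12.4; 95 -16.0 8.2; 100 -5.3 3.0; 105 4.9 -3.1; 110 14.5 -10.0; 115 23.5 -17.8;
```

```bash
python3 -m pendant '[{"xyz":[0,0.005,-0.003],"roll":0,"jaw":1},{"xyz":[0,0.016,-0.008],"roll":0,"jaw":1},{"xyz":[0,0.027,-0.0124],"roll":0,"jaw":1},{"xyz":[0,0.0385,-0.0156],"roll":0,"jaw":1},{"xyz":[0,0.05,-0.0179],"roll":0,"jaw":1},{"xyz":[0,0.062,-0.0191],"roll":0,"jaw":1},{"xyz":[0,0.074,-0.0192],"roll":0,"jaw":1},{"xyz":[0,0.0857,-0.0184],"roll":0,"jaw":1}]'; python3 -m pendant '[{"xyz":[0,0.012,0.002],"roll":0,"jaw":1},{"xyz":[0,0.0233,0.005],"roll":0,"jaw":1},{"xyz":[0,0.0345,0.0088],"roll":0,"jaw":1},{"xyz":[0,0.0453,0.0136],"roll":0,"jaw":1},{"xyz":[0,0.0557,0.0194],"roll":0,"jaw":1},{"xyz":[0,0.0655,0.026],"roll":0,"jaw":1},{"xyz":[0,0.0747,0.0336],"roll":0,"jaw":1},{"xyz":[0,0.083,0.0419],"roll":0,"jaw":1}]'; python3 lid.py
```

```text
time_s: 74.5
ee_pos: [653.5, -246.9, 221.9]
ee_rot: [-179.9, 0.1, -106.6]
force: [4.2, 5.8, -2.1]
gripper_width: 27.5
time_s: 75.5
ee_pos: [573.4, -222.9, 180.5]
ee_rot: [-180.0, 0.2, -106.6]
force: [0.4, 6.3, 1.6]
gripper_width: 27.0
[ 573.40624987 -222.88761843  180.4531896 ] [0.4 6.3 1.6] 27.046935624177593
x,z -99.1457971450177 93.95318959815285 angle 25.15700930467037 r 136.59096209920867
0 -30.5 -51.1; 5 -26.3 -39.9; 10 -21.1 -29.2; 15 -15.0 -19.0; 20 -8.0 -9.3; 25 -0.3 -0.3; 30 8.3 8.0; 35 17.5 15.6; 40 27.4 22.3; 45 37.8 28.1; 50 48.6 33.0; 55 59.9 36.9; 60 71.5 39.8; 65 83.2 41.7; 70 95.1 42.6; 75 107.0 42.4; 80 118.9 41.2; 85 130.6 39.0; 90 142.0 35.7; 95 153.2 31.5; 100 163.9 26.3; 105 174.1 20.2; 110 183.8 13.2; 115 192.8 5.4;
```

```bash
python3 -m pendant '[{"xyz":[0,0.008,0.0093],"roll":0,"jaw":1},{"xyz":[0,0.015,0.019],"roll":0,"jaw":1},{"xyz":[0,0.021,0.0292],"roll":0,"jaw":1},{"xyz":[0,0.0263,0.0399],"roll":0,"jaw":1},{"xyz":[0,0.0288,0.046],"roll":0,"jaw":1},{"xyz":[0,0.0305,0.051],"roll":0,"jaw":1},{"xyz":[0,0.0305,0.052],"roll":0,"jaw":1},{"xyz":[0,0.0305,0.052],"roll":0,"jaw":1}]'; python3 lid.py
```

```text
time_s: 76.5
ee_pos: [543.5, -213.9, 128.2]
ee_rot: [179.9, 0.2, -106.6]
force: [0.4, 8.4, 2.2]
gripper_width: 27.3
[ 543.52979603 -213.93868817  128.15852222] [0.4 8.4 2.2] 27.296519045653824
x,z -130.32380431663836 41.65852221809658 angle -0.5759405612965116 r 136.820051326394
0 0.4 1.3; 5 4.7 12.5; 10 9.9 23.2; 15 16.0 33.5; 20 23.0 43.1; 25 30.8 52.2; 30 39.3 60.5; 35 48.6 68.0; 40 58.4 74.8; 45 68.9 80.6; 50 79.7 85.5; 55 91.0 89.4; 60 102.6 92.3; 65 114.4 94.2; 70 126.3 95.1; 75 138.2 94.9; 80 150.1 93.7; 85 161.8 91.5; 90 173.3 88.2; 95 184.4 84.0; 100 195.2 78.8; 105 205.4 72.7; 110 215.1 65.7; 115 224.2 57.9;
```

```bash
python3 -m pendant '[{"xyz":[0,0,0],"roll":0,"jaw":0.5},{"xyz":[0,0,0],"roll":0,"jaw":0},{"xyz":[0,0,0],"roll":0,"jaw":0},{"xyz":[0,0,0],"roll":0,"jaw":0},{"xyz":[0,0,0],"roll":0,"jaw":0},{"xyz":[0,0,-0.02],"roll":0,"jaw":0},{"xyz":[0,0,-0.05],"roll":0,"jaw":0.5},{"xyz":[0,0,-0.06],"roll":0,"jaw":1}]'; python3 -m pendant '[{"xyz":[0,0,0],"roll":0,"jaw":1},{"xyz":[0,0,0],"roll":0,"jaw":1},{"xyz":[0,0,0],"roll":0,"jaw":1},{"xyz":[0,0,0],"roll":0,"jaw":1},{"xyz":[0,0,0],"roll":0,"jaw":1},{"xyz":[0,0,0],"roll":0,"jaw":1},{"xyz":[0,0,0],"roll":0,"jaw":1},{"xyz":[0,0,0],"roll":0,"jaw":1}]'; python3 to.py 545 -216.5 165 -106.6
```

```text
time_s: 77.5
ee_pos: [544.9, -216.3, 189.7]
ee_rot: [-179.8, -0.0, -106.6]
force: [-0.7, 0.6, -0.1]
gripper_width: 70.3
time_s: 78.5
ee_pos: [544.0, -215.9, 188.0]
ee_rot: [-180.0, -0.0, -106.6]
force: [0.4, -0.3, 0.3]
gripper_width: 0.5
t 78.5 ee [ 544.  -215.9  188. ] [-180.    -0.  -106.6] F [ 0.4 -0.3  0.3] w 0.5
shift m [ 0.0003 -0.0011  0.023 ] roll -0.0
```

Press gently on the knob top (expected at z≈156.5 when shut).

```bash
python3 -m pendant '[{"xyz":[0,0,0.01],"roll":0,"jaw":1},{"xyz":[0,0,0.02],"roll":0,"jaw":1},{"xyz":[0,0,0.025],"roll":0,"jaw":1},{"xyz":[0,0,0.028],"roll":0,"jaw":1},{"xyz":[0,0,0.03],"roll":0,"jaw":1},{"xyz":[0,0,0.031],"roll":0,"jaw":1},{"xyz":[0,0,0.032],"roll":0,"jaw":1},{"xyz":[0,0,0.033],"roll":0,"jaw":1}]'
```

```text
time_s: 79.5
ee_pos: [544.2, -215.9, 156.7]
ee_rot: [-179.9, -0.0, -106.6]
force: [-2.1, 1.9, 11.4]
gripper_width: 0.5
```

```bash
python3 -m pendant '[{"xyz":[0,0,-0.02],"roll":0,"jaw":1},{"xyz":[0,0,-0.06],"roll":0,"jaw":1},{"xyz":[0,0.03,-0.1],"roll":0,"jaw":1},{"xyz":[0.04,0.06,-0.12],"roll":0,"jaw":1},{"xyz":[0.08,0.09,-0.12],"roll":0,"jaw":1},{"xyz":[0.12,0.12,-0.12],"roll":0,"jaw":1},{"xyz":[0.16,0.15,-0.12],"roll":0,"jaw":1},{"xyz":[0.18,0.16,-0.12],"roll":0,"jaw":1}]'; python3 - <<'E'
from h import *
v=grab('top');im=v['im'];yy,xx=np.mgrid[0:420,0:560]; P=pts(v,np.c_[xx.ravel(),yy.ravel()]).reshape(420,560,3)
m=np.zeros((420,560),bool);m[150:265,310:470]=1
Q=P[m&(P[...,2]>98)&(P[...,2]<135)];A=np.c_[Q[:,:2],np.ones(len(Q))]
c=np.linalg.lstsq(A,Q[:,2],rcond=None)[0];print('lid grad deg',np.degrees(np.arctan(np.hypot(*c[:2]))),np.percentile(Q[:,2],[5,50,95]))
H=cv2.cvtColor(im,cv2.COLOR_BGR2HSV);g=(cv2.inRange(H,(45,120,15),(85,255,255))>0)&(xx>240)&(xx<320)&(yy>180)
q=P[g];hd=q[(q[:,2]>50)&(q[:,2]<72)&(q[:,0]<470)];print('handle z slope deg',np.degrees(np.arctan(np.polyfit(hd[:,0],hd[:,2],1)[0])),hd[:,2].mean(),len(hd))
bm=(cv2.inRange(H,(95,80,30),(125,255,255))>0);bm[:180]=0;bm[245:]=0;bm[:,:130]=0;bm[:,200:]=0
Q=P[bm&(P[...,2]>45)&(P[...,2]<70)];print('bowl',cv2.minEnclosingCircle(np.float32(Q[:,:2])))
f=lambda i,w:cv2.convertScaleAbs(cv2.resize(i,(w,420)),alpha=1.4)
b=grab('side')['im'];cv2.imwrite('pics/fin.png',np.hstack([f(im[110:330,90:470],420),f(b[80:400,160:460],360)]))
E
```

```text
time_s: 80.5
ee_pos: [337.3, -343.6, 275.3]
ee_rot: [-180.0, -0.0, -106.7]
force: [0.1, -0.2, -0.2]
gripper_width: 0.7
lid grad deg 0.2850577723331364 [109.6925536  112.95810274 115.96927983]
handle z slope deg -0.5579596677008694 61.52241182173309 181
bowl ((593.7067260742188, 337.88311767578125), 74.08719635009766)
```

View pics/fin.png

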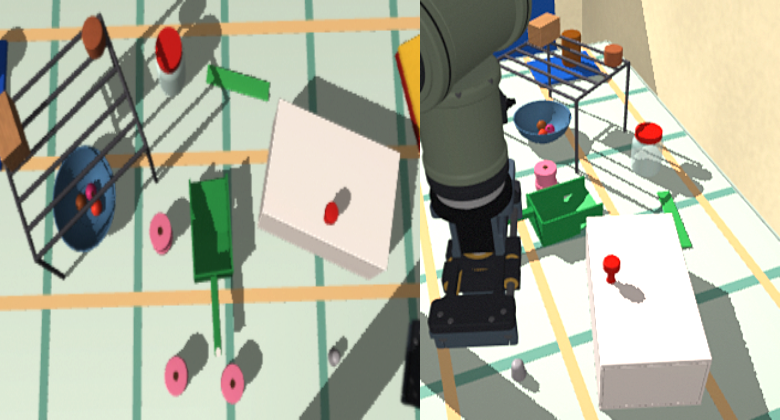

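Everything is in place: lid shut, scoop empty and level, 3 beads in the unmoved bowl, bystanders and pink spools untouched. Handing in.

```bash
python3 -c "
from workcell import env
print(env.job_done())"
```

```text
the job is handed in; nothing more can be done
None
```

I poured the beads, boxed the spools, shut the lid and handed the job in after about 81 s of robot time; no verdict was reported.

- **Beads:** I poured all three into the bowl with the lip under the rack. I tipped the scoop by resting it on the bowl's rim with a light grip, to about 38°. The last pictures show three beads in the bowl, and the bowl is within 1 mm of where it started.
- **Scoop:** It is back on the tablecloth, empty. Its handle slopes about 0.6° by depth, so it is level.
- **Spools:** All three wooden spools stand upright in the box. Each was lowered until the wrist felt contact, and their tops were level at about 83 mm when I checked before closing the lid. One had been knocked about 46 mm aside, so I found it again from the wrist camera before picking it up.
- **Lid:** It is shut. I pressed the knob with 11 N at z = 156.7 mm (156.5 expected when shut), and the lid's slope measures 0.3°.
- **Bystanders and rack:** The jar, thimble, gauge and pink spools look unmoved in the last pictures, but I did not measure them. Contact with the rack was not measured either; I saw none in the pictures and no jump in wrist force.

**Disagreements:** The top and wrist cameras differed by up to about 4 mm on the knob and spool positions. I used a point between the two readings. By depth the card's top was about 32.5 mm; by touch it was 33 to 35 mm.

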